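# Box up a salvaged heat sink under a sliding lid

## Robot

A 6-joint arm with a two-finger parallel gripper is mounted at the origin on a cart in front of the work surface, level with it; the furniture and walls round the work are solid. World frame = base frame: x ahead of the robot, y to its left, z up, the work surface at z = 0. Lengths are in m, angles in degrees, forces in N, time in s.
With the tool pointing down it reaches from about 0.375 to 0.975 m from the base axis. Payload 3.8 kg.
Tool frame: the origin (TCP) lies at the very end of the fingers, on their centre line; the grasp point (between the pads) lies robot.hold_point_z behind it (robot.hold_point_z is the distance from the TCP to the grasp point, in m); x points along the fingers, z is the direction in which the jaws open and shut, and the axes are right-handed (so a half turn about x gives the same grasp; the last joint's range is limited). The gripper opens to 88 mm and grips with 3 to 60 N. Pads are 18 mm wide; open, the fingers measure 123 mm over their backs; the gripper's body (75 mm by 187 mm) begins 45 mm behind the grasp point.
Start: joints at [-75.625, 15.12, 91.902, -0, 72.978, -2.114], TCP at [0.192, -0.647, 0.207] pointing down, gripper open.
Joint ranges: [-150.88, 150.88], [-54.13, 125.18], [17.81, 147.31], [-75.09, 255.09], [0, 152.58], [-146.25, 146.25]. Speed limits (degrees/s): [147.25, 147.25, 180, 180, 180, 180].

## Interface

Orientations are given as [roll, pitch, yaw] about the fixed x, y, z axes, in that order (R = Rz(yaw) Ry(pitch) Rx(roll)).
In Python, from plant import sensors, eyes, robot gives the robot as it stands. The module is installed in compiled form; this text tells all that it offers.
- The arm moves only by the tool send_rows, never from a script. Its argument "motion" is a list that holds one entry, the list of rows, each a list of 7 numbers: the opening, from -1 (shut) to 1 (fully open), then the shift along the tool's x, y, z in mm, then the turn, a rotation vector about the tool's x, y, z in degrees. A call has 1 to 12 rows; each row is the pose to reach, as a shift and turn from the pose commanded when the call began, along the tool's axes at that moment; what a row does not reach only later rows make up. A row lasts 1/10 s, in which the tool goes at most 50 mm and 8.59 degrees, less where a joint would pass 70% of its speed; a pose out of reach is approached as far as the arm can. A call with a gripper value outside its range is refused whole. The fingers move at their own pace and stop on an object; the grip force is fixed at half the most. Time passes only in rows, so rows that repeat a pose let the fingers close. It gives the time, the measured TCP pose, the force and the opening at its end, in the units of the state.
- sensors.observe(): the state, without advancing time (a new reading comes with each control period).
- eyes.snapshot(name): name is "side" or "top" or "wrist"; returns the picture (400x640x3 uint8, red, green, blue); there is no depth.
- eyes.calibration(name): a dict with "fx", "fy", "cx", "cy" (pixels), "D" ([k1, k2, p1, p2, k3] as OpenCV has them; the pictures are not rectified), "camera_from_world" (4x4, takes a point from world to camera coordinates). Camera axes: x right, y down, z forward; pixel columns grow to the right and rows downward; lengths in m; the calibration is good to about 2 mm. A picture is of the moment at which its call begins: read the wrist's pose just before it. calibration takes no time and is no camera call; for the wrist camera it gives the pose at the moment of the call.
- robot.hand_in(): hands the job in, once; it reports no verdict.
The state is a dict: "clock": time; "joints": joint angles; "qvel": joint speeds; "joint_torque": joint torques, N m; "position": TCP position; "tcp_rot": TCP orientation; "wrist_force": force on the tool from outside, world axes, zero at the start; "moment": the same for the moment, N m; "grip_width": finger opening in m.
Only numpy, scipy, OpenCV 4.12 (cv2) and the standard library are available. Lean on these libraries where they do the work, as an engineer would, in place of code of your own. Each camera call takes 0.05 s, during which the arm holds its last target. There are 200 camera calls.

## Task

Put the small heat sink into the open end of the parts box, then push the box's lid along its channel, over the little sprung ridge, until it is fully home against the end strip and the ridge has snapped up into the lid's slot. Feel for the end and do not ram the lid: keep the push under about 20 N. Leave the other things where they are.

Things in the scene. Friction and masses are not known exactly. Their poses are not given: they have to be found in the camera images.
- box: grey plastic parts box screwed to the table, 216 long x 132 wide x 48 high mm (x -100 to 116, y -66 to 66); origin on its underside, z up, +x the way the lid closes. Lid channel: floor at z = 40 mm, lips' top at 48, about 1.5 mm clearance. At the +x end an aluminium end strip stops the lid (stop face nominally at x = 88 mm); it is screwed on through slots and stands up to 12 mm either way: not measured, to be felt
- bay (a point): where a part fits: a point on the box's inner floor (4 mm above the table), at box x = 10 mm, y = 0; axes as the box's. The bay is 114 mm wide (box y -57 to 57) and runs from box x = -92 to at least 44 mm, where a black block (34 mm high, moves with the strip) carries the ridge. At the start it is open from above for box x between the lid's leading edge (-29 to -21 mm) and the block
- lid: blue sliding lid, 194 long x 122 wide x 3.5 mm thick, 0.14 kg; origin at the centre of its underside, axes as the box's. Starts in its channel, origin at box x = -126 to -118 mm. Home: origin at box x = -9 mm, plus or minus the 12 mm of the end strip. It slides with 0 to 3 N, rides over the ridge with about 6 to 12 N, then stops hard. Its slot for the ridge runs from 10 to 28 mm behind the leading edge
- lid_bar (a point): centre of the top of the lid's grip bar, which stands on its trailing edge: 10 mm thick (along x), 70 mm long (along y), 22 mm high above the lid's top; it can be pushed from behind (towards the box's +x) or pinched from above; 92 mm behind the lid's origin
- ridge (a joint): orange sprung ridge across the channel, 18 mm before the end strip's stop face (box x = 70 mm, give or take 12 with the strip); 0 m = fully up (4 mm above the channel's floor); reads 0.002 to 0.004 while the lid rides on it, and snaps back up only in the last 3 mm or so before the stop, when the lid's slot is over it
- heatsink_small: the small heat sink, silvery aluminium, fins up, 40 x 45 x 26 mm high, 0.12 kg; origin at the centre of its underside, x across its 40 mm width; can be grasped across either width
- heatsink_large: bystander: the larger silvery heat sink, 63 x 70 x 34 mm; origin at the centre of its underside
- tape: bystander: roll of black tape lying flat, 58 mm across, 19 mm high; origin at the centre of its underside
- pen: bystander: black and white marker pen lying on the table, 135 mm long; origin at the centre of its underside
Not all that is in view belongs to the job. There is more than one size of the heatsink_small; the job needs the smaller.

How it is judged (in metres and radians):
On the way, in this order (a step that is already met when the one before it is completed fails the run):
1. the small heat sink lies on the box's floor (x of heatsink_small in the frame of box between -0.092 and 0.062 m and y of heatsink_small in the frame of box between -0.057 and 0.057 m and z of heatsink_small in the frame of box below 0.012 m), for 0.2 s.
2. the lid rides on the ridge and holds it down (value of joint ridge above 0.0018 m and x of lid in the frame of box above -0.06 m).
At the end, for the whole second after the job is handed in: The lid is in its channel and home (its origin no farther back than box x = -22.5 mm, level, at rest), the sprung ridge has snapped up into its slot (down by less than 1 mm), and the small heat sink lies upright on the box's floor under it (all of step 1 and x of lid in the frame of box above -0.0225 m and value of joint ridge below 0.001 m and z of lid in the frame of box between 0.037 and 0.044 m and angle between lid's own z axis and vertical below 0.04 rad and linear speed of lid below 0.01 m/s and angle between heatsink_small's own z axis and vertical below 0.3 rad); the robot touches nothing.
It fails at once if the lid is rammed: the fingers press on it with more than 25 N and it presses on the box with more than 28 N (contact force between the fingers and lid above 25 N and contact force between lid and box above 28 N).
It fails at once if another thing is moved by more than 30 mm (distance of any of heatsink_large, tape, pen from where it was at the start of the episode above 0.03 m).
It also fails if it takes over 69 s, if anything falls off the work surface, if the arm or the gripper's body presses on something with over 40 N, if the wrist force passes 120 N, or if a joint passes its speed limit or range.

## Working session

There is one attempt and no reset: what is moved stays moved. The work goes in short steps, Python scripts to look and compute and a tool call to move; the robot and the scene stay as the last step left them, time stands still between calls to the robot, and variables do not carry over. Pictures are saved under pics/ and viewed, about 8 in all and at most 12, crops included, and the job is handed in when it is done.

Besides the shell and the picture viewer there is one more tool, called after "Emit:" in YAML: its name, and indented under it one key for each argument. send_rows: Moves the arm, as the interface text tells. Its arguments: {"type":"object","properties":{"motion":{"type":"array","items":{"type":"array","items":{"type":"array","items":{"type":"number"}}}}},"required":["motion"]}

```bash
mkdir -p pics; cat > h.py <<'E'
import numpy as np, cv2
from plant import sensors, eyes, robot
def snap(n,f):
    c=eyes.calibration(n); im=eyes.snapshot(n); cv2.imwrite('pics/'+f,im[:,:,::-1]); np.save('pics/'+f+'.npy',np.array([0])); return im,c
def ray(c,uv,z):
    K=np.array([[c['fx'],0,c['cx']],[0,c['fy'],c['cy']],[0,0,1.]])
    p=cv2.undistortPoints(np.array(uv,float).reshape(-1,1,2),K,np.array(c['D'],float)).reshape(-1,2)
    T=np.array(c['camera_from_world']);R,t=T[:3,:3],T[:3,3]
    o=-R.T@t; d=np.c_[p,np.ones(len(p))]@R
    return o+d*((z-o[2])/d[:,2])[:,None]
def proj(c,P):
    K=np.array([[c['fx'],0,c['cx']],[0,c['fy'],c['cy']],[0,0,1.]])
    T=np.array(c['camera_from_world'])
    return cv2.projectPoints(np.array(P,float).reshape(-1,1,3),cv2.Rodrigues(T[:3,:3])[0],T[:3,3],K,np.array(c['D'],float))[0].reshape(-1,2)
E
python3 - <<'E'
from h import *
for n in ('top','side'):
    im,c=snap(n,n+'1.png'); T=np.array(c['camera_from_world']); print(n,-T[:3,:3].T@T[:3,3],T[:3,:3].round(2).tolist(),c['fx'])
print(sensors.observe(), robot.hold_point_z)
E
```

```text
top [0.23642109 0.04132055 1.6036383 ] [[-0.0, -1.0, -0.0], [-0.98, 0.0, -0.2], [0.2, 0.0, -0.98]] 473.15708354334146
side [0.26226217 0.90105267 0.86162676] [[-0.96, -0.28, -0.01], [-0.17, 0.61, -0.77], [0.22, -0.74, -0.64]] 416.8079544264873
{'clock': 0.1, 'joints': array([-7.56248356e+01,  1.51665290e+01,  9.19714665e+01, -6.46236813e-04,
        7.29794137e+01, -2.11374130e+00]), 'qvel': array([ 0.01491051, -0.12434098, -0.19530906,  0.02534536, -0.11944847,
       -0.03828732]), 'joint_torque': array([-1.20067314e-03, -5.03621686e+01, -3.58071506e+01,  7.29979179e-02,
        2.32806627e-02, -4.80373126e-05]), 'position': array([ 0.19141017, -0.64655932,  0.20611126]), 'tcp_rot': array([178.18761756,  89.88258926, 104.67671303]), 'wrist_force': array([ 0.50470763, -0.17388098, -0.34012131]), 'moment': array([ 0.00916389,  0.04499228, -0.03146534]), 'grip_width': 0.08804019310174012} 0.0187
```

View pics/top1.png

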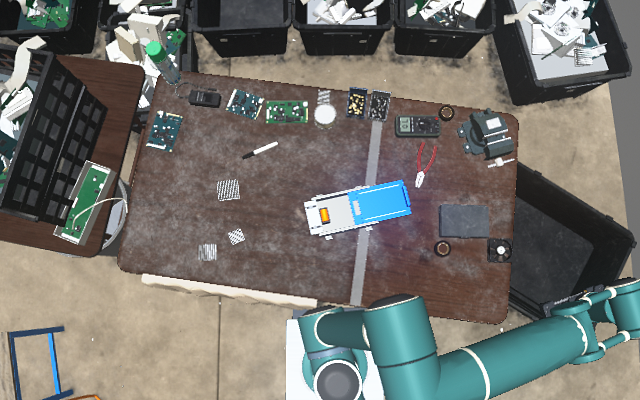

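View pics/side1.png

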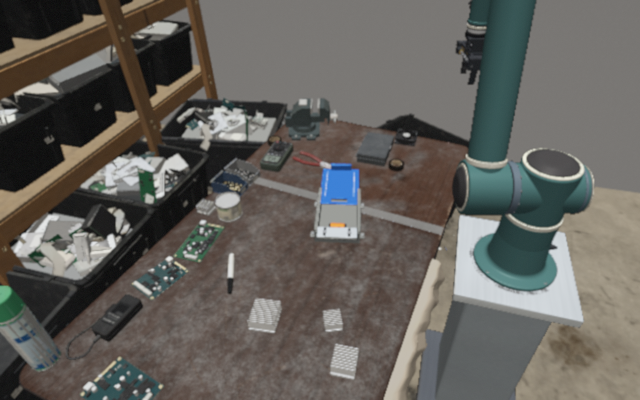

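The top view shows the box at about (357,207). Its blue lid is at (378,200), with the bar on the right and the orange ridge at (324,215). There are three heat sinks: (228,190), (236,237) and (208,252). I'll measure these next.

```bash
python3 - <<'E'
from h import *
im=cv2.imread('pics/top1.png'); c=eyes.calibration('top')
hsv=cv2.cvtColor(im,cv2.COLOR_BGR2HSV)
def blobs(m,lo=30):
    n,l,s,ce=cv2.connectedComponentsWithStats(m.astype(np.uint8),connectivity=8)
    for i in range(1,n):
        if s[i,4]>lo: yield np.argwhere(l==i)[:,::-1]
def rep(name,m,z,lo=30):
    for p in blobs(m,lo):
        q=ray(c,p,z)[:,:2].astype(np.float32); r=cv2.minAreaRect(q*1000); print(name,p.mean(0).round(0),np.round(r[0]),np.round(r[1],1),round(r[2],1),len(p))
roi=np.zeros(im.shape[:2],bool); roi[140:290,150:420]=1
m=roi&(hsv[...,1]<60)&(hsv[...,2]>110)
m=cv2.morphologyEx(m.astype(np.uint8),cv2.MORPH_CLOSE,np.ones((3,3)))
hs=m.copy(); hs[:,290:]=0
rep('grey26',hs,.026)
rep('lid',roi&(hsv[...,0]>95)&(hsv[...,0]<125)&(hsv[...,1]>120),.0435)
rep('orange',roi&(hsv[...,0]<25)&(hsv[...,1]>150)&(hsv[...,2]>150),.044)
a=cv2.resize(im[165:270,180:290],None,fx=4,fy=4,interpolation=cv2.INTER_CUBIC)
b=cv2.resize(im[165:245,290:420],None,fx=6,fy=6,interpolation=cv2.INTER_CUBIC)
W=np.zeros((600,800,3),np.uint8)
a=cv2.resize(im[175:270,180:260],None,fx=3,fy=3,interpolation=cv2.INTER_CUBIC);b=cv2.resize(im[170:246,296:416],None,fx=4.6,fy=4.6,interpolation=cv2.INTER_CUBIC)
W[:a.shape[0],:a.shape[1]]=a; W[:b.shape[0],245:245+b.shape[1]]=b
cv2.imwrite('pics/crop.png',W[:360])
E
```

```text
grey26 [211. 213.] [506. 393.] [517.4 484.1] 0.5 12657
grey26 [158. 146.] [743. 621.] [56.1 18.8] 85.2 57
grey26 [157. 164.] [675. 615.] [55.2 51.4] 40.4 151
grey26 [251. 192.] [579. 279.] [64.8 25.9] 22.9 67
grey26 [266. 207.] [523. 228.] [66.  15.8] 84.1 64
grey26 [284. 270.] [308. 174.] [52.7 49.8] 0.5 71
lid [381. 202.] [ 536. -154.] [123.3 200.7] 12.6 1850
orange [324. 215.] [494.  33.] [40.2 22.7] 13.6 65
```

View pics/crop.png

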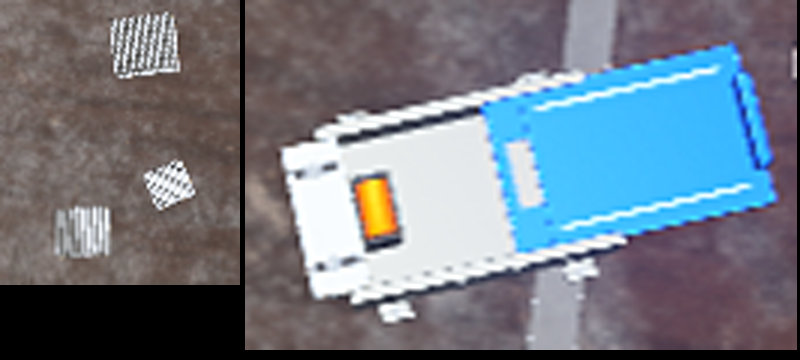

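```bash
cat >> h.py <<'E'
from scipy.spatial.transform import Rotation as Ro
def want(pos,jaw):
    """relative move to TCP pos, tool down, jaw (z) axis along world yaw `jaw` deg (mod 180)"""
    s=sensors.observe(); R=Ro.from_euler('xyz',s['tcp_rot'],degrees=True)
    z0=R.as_matrix()[:,2]; cur=np.degrees(np.arctan2(z0[1],z0[0]))
    best=None
    for k in (0,180):
        a=np.radians(jaw+k); x=np.array([0,0,-1.]); z=np.array([np.cos(a),np.sin(a),0]); y=np.cross(z,x)
        rv=(R.inv()*Ro.from_matrix(np.c_[x,y,z])).as_rotvec(degrees=True)
        print('jaw now %.1f'%cur,'shift',(R.inv().apply(np.array(pos)-s['position'])*1000).round(1),'rot',rv.round(2),'j6',s['joints'][5].round(1),'t',s['clock'])
E
python3 - <<'E'
from h import *
c=eyes.calibration('top')
g=lambda x,y:(296+(x-245)/4.6,170+y/4.6)
print('hs',ray(c,[(236,236.5),(208,252),(228,190)],.026).round(3).tolist())
print('lid lead',ray(c,[g(484,103),g(517,252)],.0435).round(3).tolist(),'rear',ray(c,[g(735,45),g(775,200)],.0435).round(3).tolist())
print('strip',ray(c,[g(283,150),g(315,297)],.048).round(3).tolist())
want([.5,-.2,.3],14)
w=eyes.calibration('wrist');T=np.array(w['camera_from_world']);print(-T[:3,:3].T@T[:3,3],T[:3,:3].round(2),w['fx'])
E
```

```text
hs [[0.423, 0.328, 0.026], [0.37, 0.422, 0.026], [0.583, 0.361, 0.026]]
lid lead [[0.57, -0.048, 0.044], [0.46, -0.071, 0.044]] rear [[0.613, -0.235, 0.044], [0.497, -0.26, 0.044]]
strip [[0.534, 0.099, 0.048], [0.427, 0.075, 0.048]]
jaw now -73.5 shift [ -93.2  422.7 -340.8] rot [-87.51  -0.09  -0.09] j6 -2.1 t 0.1
jaw now -73.5 shift [ -93.2  422.7 -340.8] rot [ 9.249e+01 -9.000e-02  9.000e-02] j6 -2.1 t 0.1
[ 0.2602306  -0.62678921  0.38396818] [[ 0.28 -0.96 -0.  ]
 [-0.92 -0.27  0.28]
 [-0.26 -0.08 -0.96]] 318.70869177581307
```

Emit:
send_rows:
  motion:
    - [[1,-93,465,-485,-85.5,0,0],[1,-93,465,-485,-85.5,0,0],[1,-93,465,-485,-85.5,0,0],[1,-93,465,-485,-85.5,0,0],[1,-93,465,-485,-85.5,0,0],[1,-93,465,-485,-85.5,0,0],[1,-93,465,-485,-85.5,0,0],[1,-93,465,-485,-85.5,0,0],[1,-93,465,-485,-85.5,0,0],[1,-93,465,-485,-85.5,0,0],[1,-93,465,-485,-85.5,0,0],[1,-93,465,-485,-85.5,0,0]]

```text
clock: 1.3
position: [0.4645, -0.1171, 0.2897]
tcp_rot: [-94.5, 90.0, -82.5]
wrist_force: [0.9, -0.5, 0.2]
grip_width: 0.0881
```

```bash
python3 - <<'E'
from h import *
want([.5,-.05,.3],12)
E
```

```text
jaw now 12.0 shift [-10.4  58.3  48.7] rot [-0.01 -0.    0.01] j6 -29.1 t 1.3
jaw now 12.0 shift [-10.4  58.3  48.7] rot [1.7999e+02 1.0000e-02 0.0000e+00] j6 -29.1 t 1.3
```

Emit:
send_rows:
  motion:
    - [[1,-10,58,49,0,0,0],[1,-10,58,49,0,0,0],[1,-10,58,49,0,0,0],[1,-10,58,49,0,0,0],[1,-10,58,49,0,0,0]]

```text
clock: 1.8
position: [0.4993, -0.0531, 0.299]
tcp_rot: [-175.7, 89.9, -163.8]
wrist_force: [0.8, 0.1, -0.5]
grip_width: 0.0885
```

```bash
python3 - <<'E'
from h import *
im,c=snap('wrist','w1.png')
import json;json.dump({k:np.array(v).tolist() for k,v in c.items()},open('w1.json','w'))
print(sensors.observe()['position'])
want([.423,.328,.18],40)
E
```

```text
[ 0.49933059 -0.05332204  0.29905077]
jaw now 11.9 shift [119.  388.9   4.1] rot [-2.81e+01 -6.00e-02 -1.00e-02] j6 -20.8 t 1.85
jaw now 11.9 shift [119.  388.9   4.1] rot [ 1.519e+02 -2.000e-02  9.000e-02] j6 -20.8 t 1.85
```

View pics/w1.png

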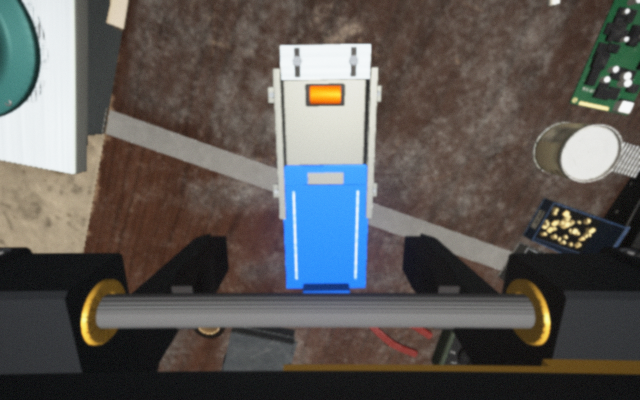

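The wrist view shows the box's strip end at row 44 (columns 279–371), the ridge at (325,95), and the lid's leading edge at row 165 (columns 285–366). The lid's slot is at (325,178) and the bar at row 289. The box is aligned with the jaws.

```bash
python3 - <<'E'
from h import *
import json
c=json.load(open('w1.json'))
im=cv2.imread('pics/w1.png');hsv=cv2.cvtColor(im,cv2.COLOR_BGR2HSV)
m=((hsv[...,0]>95)&(hsv[...,0]<125)&(hsv[...,1]>120)).astype(np.uint8); m[:150]=0;m[284:]=0;m[:,:270]=0;m[:,380:]=0
L=[];Rr=[]
for r in range(175,280):
    k=np.flatnonzero(m[r]);L.append((k[0]-.5,r));Rr.append((k[-1]+.5,r))
F=[]
for cc in range(292,362):
    k=np.flatnonzero(m[:,cc]);F.append((cc,k[0]-.5))
def fit(p,z):
    q=ray(c,p,z)[:,:2]; v=cv2.fitLine(q.astype(np.float32),cv2.DIST_HUBER,0,.01,.01).ravel(); return v
for n,p in (('L',L),('R',Rr),('F',F)):
    v=fit(p,.0435); print(n,v.round(4),np.degrees(np.arctan2(v[1],v[0])).round(2))
print('end',ray(c,[(279,44),(371,44)],.048).round(4).tolist(), 'strip stop edge',ray(c,[(281,79),(370,79)],.048).round(4).tolist())
o=((hsv[...,0]<25)&(hsv[...,1]>150)&(hsv[...,2]>150)); o[:70]=0;o[120:]=0;o[:,:290]=0;o[:,370:]=0
p=np.argwhere(o)[:,::-1]; print('ridge',ray(c,[p.mean(0)],.042).round(4),'front/back',ray(c,[(325,p[:,1].min()),(325,p[:,1].max())],.042).round(4).tolist())
print('lead mid',ray(c,[np.mean(F,0)],.0435).round(4))
E
```

```text
L [ 0.1806 -0.9836  0.48   -0.1772] -79.6
R [ 0.2501 -0.9682  0.5941 -0.1375] -75.52
F [ 0.9785  0.2061  0.5192 -0.0568] 11.9
end [[0.4273, 0.0769, 0.048], [0.5375, 0.1001, 0.048]] strip stop edge [[0.4367, 0.038, 0.048], [0.5466, 0.0611, 0.048]]
ridge [[0.4944 0.0319 0.042 ]] front/back [[0.4927, 0.0429, 0.042], [0.4974, 0.0213, 0.042]]
lead mid [[ 0.5168 -0.0575  0.0435]]
```

Emit:
send_rows:
  motion:
    - [[1,119,370,4,-28,0,0],[1,119,370,4,-28,0,0],[1,119,370,4,-28,0,0],[1,119,370,4,-28,0,0],[1,119,370,4,-28,0,0],[1,119,370,4,-28,0,0],[1,119,370,4,-28,0,0],[1,119,370,4,-28,0,0],[1,119,370,4,-28,0,0],[1,119,370,4,-28,0,0],[1,119,370,4,-28,0,0],[1,119,370,4,-28,0,0]]

```text
clock: 3.05
position: [0.4281, 0.3091, 0.1813]
tcp_rot: [-23.2, 89.9, 16.6]
wrist_force: [-0.1, -0.3, 0.4]
grip_width: 0.0884
```

```bash
python3 - <<'E'
from h import *
im,c=snap('wrist','w2.png')
import json;json.dump({k:np.array(v).tolist() for k,v in c.items()},open('w2.json','w'))
print(proj(c,[.423,.328,.026]))
E
```

```text
[[322.12112281 157.2341165 ]]
```

View pics/w2.png

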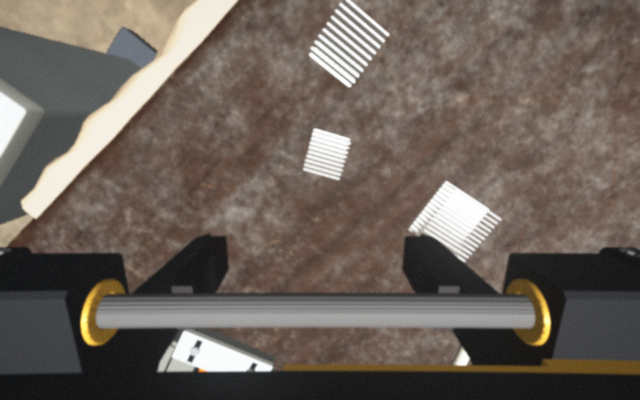

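The small heat sink is at (327,154), about 38x44 px and turned roughly 13° in the picture. The medium one is at (349,43) and the large one at (455,221). Next I'll measure the small one.

```bash
python3 - <<'E'
from h import *
import json
c=json.load(open('w2.json'))
im=cv2.imread('pics/w2.png');hsv=cv2.cvtColor(im,cv2.COLOR_BGR2HSV)
m=((hsv[...,1]<45)&(hsv[...,2]>135)).astype(np.uint8); m=cv2.morphologyEx(m,cv2.MORPH_CLOSE,np.ones((5,5)))
w=np.zeros_like(m);w[115:195,290:365]=m[115:195,290:365]
n,l,s,_=cv2.connectedComponentsWithStats(w);i=1+s[1:,4].argmax();print(s[i])
p=np.argwhere(l==i)[:,::-1]
for z in (.026,):
    r=cv2.minAreaRect((ray(c,p,z)[:,:2]*1000).astype(np.float32));print(z,r)
q=ray(c,[(314,128),(351,136),(341,180),(303,172)],.026);print(q.round(4).tolist(),q.mean(0))
for a in (r[2],r[2]+90): want([r[0][0]/1000,r[0][1]/1000,.06],a)
E
```

```text
[ 302  128   56   53 1934]
0.026 ((427.41131591796875, 333.1754150390625), (48.74980545043945, 55.28104782104492), 26.580078125)
[[0.3972, 0.3456, 0.026], [0.4317, 0.3638, 0.026], [0.4544, 0.3222, 0.026], [0.4175, 0.3029, 0.026]] [0.42521122 0.33364763 0.026     ]
jaw now 39.9 shift [121.3  18.8  14.6] rot [1.327e+01 7.000e-02 1.000e-02] j6 -6.7 t 3.1
jaw now 39.9 shift [121.3  18.8  14.6] rot [-1.6673e+02 -2.0000e-02  1.0000e-01] j6 -6.7 t 3.1
jaw now 39.9 shift [121.3  18.8  14.6] rot [-7.673e+01  4.000e-02  6.000e-02] j6 -6.7 t 3.1
jaw now 39.9 shift [121.3  18.8  14.6] rot [ 1.0327e+02  7.0000e-02 -5.0000e-02] j6 -6.7 t 3.1
```

Emit:
send_rows:
  motion:
    - [[1,60,19,13,12.4,0,0],[1,100,19,13,12.4,0,0],[1,130,19,13,12.4,0,0],[1,155,19,13,12.4,0,0],[1,170,19,13,12.4,0,0],[1,176,19,13,12.4,0,0],[1,176,19,13,12.4,0,0],[-1,176,19,13,12.4,0,0],[-1,176,19,13,12.4,0,0],[-1,176,19,13,12.4,0,0],[-1,176,19,13,12.4,0,0],[-1,176,19,13,12.4,0,0]]

```text
clock: 4.3
position: [0.4251, 0.3337, 0.005]
tcp_rot: [7.5, 90.0, 35.1]
wrist_force: [0.5, 0.3, -0.1]
grip_width: 0.0498
```

Emit:
send_rows:
  motion:
    - [[-1,0,0,0,0,0,0],[-1,0,0,0,0,0,0],[-1,-30,0,0,0,0,0],[-1,-80,0,0,0,0,0],[-1,-120,0,0,0,0,0],[-1,-120,0,0,0,0,0],[-1,-120,0,0,0,0,0]]

```text
clock: 5.0
position: [0.4258, 0.3341, 0.1259]
tcp_rot: [7.9, 89.8, 35.5]
wrist_force: [-0.1, -0.2, 0.3]
grip_width: 0.0004
```

```bash
python3 - <<'E'
from h import *
im,c=snap('wrist','w3.png'); print(sensors.observe()['grip_width'])
want([.510,-.025,.12],12)
E
```

```text
0.00044543640607792184
jaw now 27.6 shift [   4.2 -357.1  -90.1] rot [ 1.559e+01 -3.000e-02  1.000e-02] j6 7.9 t 5.05
jaw now 27.6 shift [   4.2 -357.1  -90.1] rot [-1.6441e+02 -1.0000e-02 -4.0000e-02] j6 7.9 t 5.05
```

View pics/w3.png

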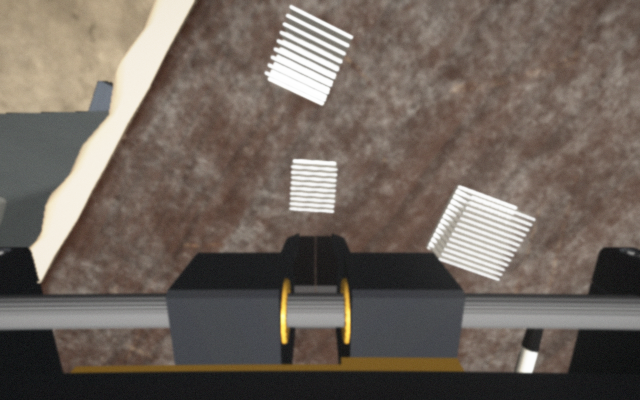

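The grip missed or slipped. The small heat sink is still upright on the table at (314,186) in the picture, so I'll re-measure.

```bash
python3 - <<'E'
from h import *
c=eyes.calibration('wrist')
for z in (.026,0.): 
  q=ray(c,[(292,159),(337,161),(335,213),(290,210)],z);print(z,q.round(4).tolist(),q.mean(0), np.linalg.norm(np.diff(q,axis=0),axis=1))
s=sensors.observe();print(s['position'],proj(c,s['position']))
# check top-view consistency
t,ct=snap('top','t2.png'); print(proj(ct,q.mean(0)+[0,0,.013]))
E
```

```text
0.026 [[0.3954, 0.3468, 0.026], [0.431, 0.3634, 0.026], [0.4524, 0.3205, 0.026], [0.4146, 0.304, 0.026]] [0.42332908 0.33365596 0.026     ] [0.03927314 0.04794822 0.04119236]
0.0 [[0.3957, 0.3421, 0.0], [0.4347, 0.3603, 0.0], [0.458, 0.3133, 0.0], [0.4167, 0.2953, 0.0]] [0.42627382 0.32775757 0.        ] [0.04297317 0.05246556 0.04507321]
[0.42451806 0.33322623 0.12412568] [[314.25044701 228.22760922]]
[[236.92654719 235.90560841]]
```

The heat sink hasn't moved and is centred under the TCP. I lifted before the fingers had finished closing. I'll go down again and allow more closing time.

Emit:
send_rows:
  motion:
    - [[1,0,0,0,0,0,0],[1,0,0,0,0,0,0],[1,0,0,0,0,0,0],[1,0,0,0,0,0,0],[1,0,0,0,0,0,0],[1,0,0,0,0,0,0],[1,20,0,0,0,0,0],[1,50,0,0,0,0,0],[1,80,0,0,0,0,0],[1,110,0,0,0,0,0],[1,120,0,0,0,0,0],[1,120,0,0,0,0,0]]

```text
clock: 6.3
position: [0.4235, 0.3325, 0.003]
tcp_rot: [-172.3, 89.8, -144.7]
wrist_force: [-0.2, -0.9, 1.2]
grip_width: 0.0878
```

Emit:
send_rows:
  motion:
    - [[-1,0,0,0,0,0,0],[-1,0,0,0,0,0,0],[-1,0,0,0,0,0,0],[-1,0,0,0,0,0,0],[-1,0,0,0,0,0,0],[-1,0,0,0,0,0,0],[-1,0,0,0,0,0,0],[-1,0,0,0,0,0,0],[-1,0,0,0,0,0,0],[-1,0,0,0,0,0,0],[-1,0,0,0,0,0,0],[-1,0,0,0,0,0,0]]

```text
clock: 7.5
position: [0.4249, 0.3335, 0.0045]
tcp_rot: [178.5, 90.0, -153.9]
wrist_force: [0.4, 0.8, -0.4]
grip_width: 0.0002
```

```bash
python3 - <<'E'
from h import *
a,c=snap('wrist','w4.png'); b,c2=snap('side','s4.png')
P=sensors.observe()['position'];u=proj(c2,P)[0];print(P,u,proj(c,P))
x,y=u.astype(int)
b=cv2.resize(b[max(0,y-60):y+40,x-70:x+70],(560,400),interpolation=cv2.INTER_CUBIC)
A=cv2.resize(a,(640,400)); W=np.hstack([A[:,160:400],b]);cv2.imwrite('pics/c4.png',W[:,:,::-1])
E
```

```text
[0.42492206 0.33346698 0.00456314] [331.37166246 322.6246486 ] [[314.29668865 228.29773054]]
```

View pics/c4.png

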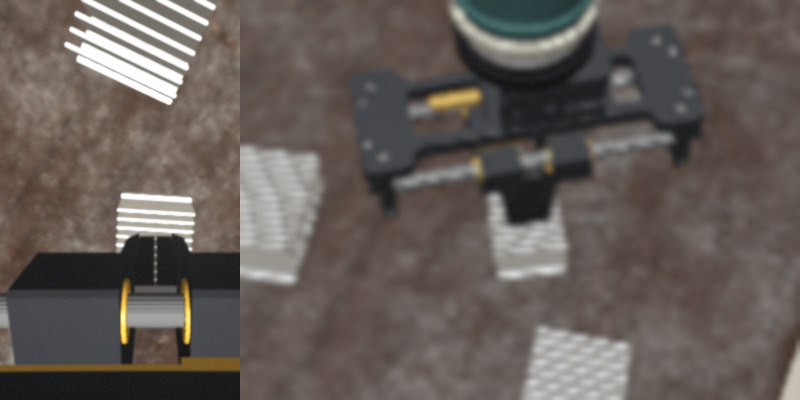

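```bash
python3 - <<'E'
from h import *
c=eyes.calibration('wrist'); s=sensors.observe();R=Ro.from_euler('xyz',s['tcp_rot'],degrees=True)
for z in (.026,.02): 
  q=ray(c,[(280,195),(352,197),(277,248),(355,248)],z);print(z,q.round(4).tolist(),np.linalg.norm(q[1]-q[0]),'tool mm',(R.inv().apply(q-s['position'])*1000).round(1).tolist())
T=np.array(c['camera_from_world']);print('cam in tool',R.inv().apply(-T[:3,:3].T@T[:3,3]-s['position']))
a=cv2.imread('pics/w4.png');b=cv2.imread('pics/s4.png')
A=cv2.resize(a[180:280,260:370],(660,600),interpolation=cv2.INTER_CUBIC)
cv2.imwrite('pics/c5.png',A)
E
```

```text
0.026 [[0.3971, 0.3491, 0.026], [0.4302, 0.3652, 0.026], [0.4085, 0.3218, 0.026], [0.4455, 0.3411, 0.026]] 0.036753397450262175 tool mm [[-21.4, 26.7, -17.4], [-21.4, 25.7, 19.3], [-21.4, -2.7, -19.9], [-21.4, -2.8, 21.8]]
0.02 [[0.3973, 0.3473, 0.02], [0.4316, 0.364, 0.02], [0.4091, 0.319, 0.02], [0.4476, 0.339, 0.02]] 0.038163414671309445 tool mm [[-15.4, 25.1, -18.1], [-15.4, 23.9, 20.1], [-15.4, -5.5, -20.7], [-15.4, -5.6, 22.6]]
cam in tool [-0.17783238  0.07091295  0.00033465]
```

View pics/c5.png

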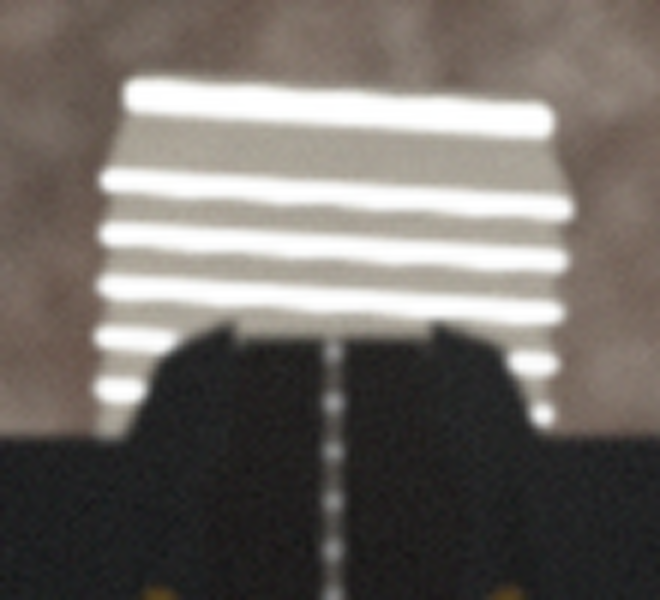

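```bash
python3 - <<'E'
from h import *
import json
c=json.load(open('w2.json'))
for n,p in (('med',[(346,0),(389,38),(349,86),(309,50)]),('large',[(448,181),(501,219),(462,262),(409,228)]),('small',[(314,128),(351,136),(341,180),(303,172)])):
  for z in (.026,.034):
    q=ray(c,p,z);print(n,z,q.mean(0).round(3),np.linalg.norm(np.diff(q,axis=0),axis=1).round(4))
E
```

```text
med 0.026 [0.373 0.426 0.026] [0.0521 0.0561 0.0509]
med 0.034 [0.373 0.425 0.034] [0.0509 0.0547 0.0497]
large 0.026 [0.584 0.366 0.026] [0.0763 0.0638 0.0765]
large 0.034 [0.579 0.366 0.034] [0.0745 0.0622 0.0747]
small 0.026 [0.425 0.334 0.026] [0.039  0.0474 0.0416]
small 0.034 [0.424 0.334 0.034] [0.038  0.0462 0.0406]
```

Emit:
send_rows:
  motion:
    - [[-1,-30,0,0,0,0,0],[-1,-70,0,0,0,0,0],[1,-70,0,0,-15,0,0],[1,-70,0,0,-30,0,0],[1,-70,0,0,-45,0,0],[1,-70,0,0,-60,0,0],[1,-70,0,0,-80,0,0],[1,-70,0,0,-90,0,0],[1,-70,0,0,-90,0,0],[1,-70,0,0,-90,0,0],[1,-70,0,0,-90,0,0],[1,-70,0,0,-90,0,0]]

```text
clock: 8.8
position: [0.4248, 0.3334, 0.0745]
tcp_rot: [92.6, 90.0, -153.5]
wrist_force: [0.0, 0.4, 1.2]
grip_width: 0.0784
```

```bash
python3 - <<'E'
from h import *
s=sensors.observe();print(s['grip_width'],s['position'])
want([.4245,.3335,.0045],117.6)
im,c=snap('wrist','w6.png')
E
```

```text
0.07836319695743346 [0.42484745 0.33342067 0.07453801]
jaw now 113.9 shift [70.   0.3  0.2] rot [-3.71 -0.   -0.  ] j6 -78.4 t 8.8
jaw now 113.9 shift [70.   0.3  0.2] rot [ 1.7629e+02 -1.0000e-02  0.0000e+00] j6 -78.4 t 8.8
```

View pics/w6.png

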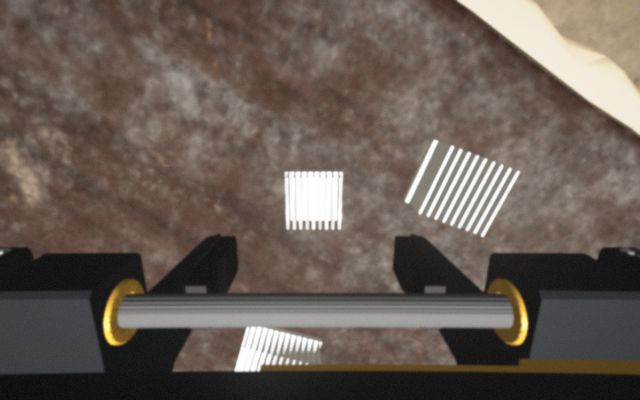

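The sink is upright and unmoved at (314,201), centred between the jaws, which are now across its 45 mm width. I'll grasp it this way.

Emit:
send_rows:
  motion:
    - [[1,25,0,0,-3.7,0,0],[1,50,0,0,-3.7,0,0],[1,65,0,0,-3.7,0,0],[1,70,0,0,-3.7,0,0],[1,70,0,0,-3.7,0,0],[-1,70,0,0,-3.7,0,0],[-1,70,0,0,-3.7,0,0],[-1,70,0,0,-3.7,0,0],[-1,70,0,0,-3.7,0,0],[-1,70,0,0,-3.7,0,0],[-1,70,0,0,-3.7,0,0],[-1,70,0,0,-3.7,0,0]]

```text
clock: 10.05
position: [0.4249, 0.3334, 0.0046]
tcp_rot: [-23.4, 90.0, 93.9]
wrist_force: [-0.2, 0.2, 0.2]
grip_width: 0.0342
```

Emit:
send_rows:
  motion:
    - [[-1,0,0,0,0,0,0],[-1,0,0,0,0,0,0],[-1,0,0,0,0,0,0],[-1,0,0,0,0,0,0]]

```text
clock: 10.45
position: [0.4249, 0.3334, 0.0045]
tcp_rot: [90.7, 90.0, -152.0]
wrist_force: [0.5, -0.0, 0.1]
grip_width: 0.0023
```

The fingers closed right through this sink twice without touching it, so it seems to have no body. I'll measure the other finned pieces again, including the one beside the white can.

Emit:
send_rows:
  motion:
    - [[-1,-40,0,0,0,0,0],[-1,-90,0,0,0,0,0],[-1,-140,0,0,0,0,0],[1,-180,0,0,0,0,0],[1,-200,0,0,0,0,0],[1,-200,0,0,0,0,0]]

```text
clock: 11.05
position: [0.4272, 0.3351, 0.2091]
tcp_rot: [-81.7, 89.5, 35.5]
wrist_force: [0.8, -0.2, 0.3]
grip_width: 0.0225
```

```bash
python3 - <<'E'
from h import *
im,c=snap('wrist','w7.png')
import json;json.dump({k:np.array(v).tolist() for k,v in c.items()},open('w7.json','w'))
s=sensors.observe();print(s['grip_width'],s['position'])
hsv=cv2.cvtColor(im,cv2.COLOR_RGB2HSV)
m=((hsv[...,1]<45)&(hsv[...,2]>135)).astype(np.uint8); m=cv2.morphologyEx(m,cv2.MORPH_CLOSE,np.ones((5,5)));m[235:]=0
n,l,st,ce=cv2.connectedComponentsWithStats(m)
for i in range(1,n):
    if st[i,4]>300:
        p=np.argwhere(l==i)[:,::-1];print(st[i],ce[i].round(1))
        for z in (0.026,.034): r=cv2.minAreaRect((ray(c,p,z)[:,:2]*1000).astype(np.float32));print('  ',z,np.round(r[0],1),np.round(r[1],1),round(r[2],1))
t=cv2.imread('pics/side1.png');u=cv2.imread('pics/top1.png')
A=cv2.resize(t[160:260,180:290],(400,364),interpolation=cv2.INTER_CUBIC);B=cv2.resize(im[:240,:,::-1],(400,150))
C=cv2.resize(t[290:390,240:370],(400,308),interpolation=cv2.INTER_CUBIC);D=cv2.resize(u[70:150,280:380],(400,320),interpolation=cv2.INTER_CUBIC)
W=np.zeros((600,800,3),np.uint8);W[:280,:400]=A[:280];W[290:598,:400]=C;W[:320,400:]=D;W[330:480,400:]=B
cv2.imwrite('pics/c7.png',W)
E
```

```text
0.026264808612020147 [0.42588383 0.33416897 0.20624558]
[ 364    0  245  188 6819] [488.2  88.7]
   0.026 [266.8 468.9] [335.   28.8] 82.0
   0.034 [268.9 465.1] [327.6  28.2] 82.0
[   0   15   78  150 8555] [39.6 91.7]
   0.026 [491.   38.9] [155.   76.9] 11.8
   0.034 [488.1  44.7] [151.6  75.2] 11.8
[210  72  32  32 475] [230.2  85.7]
   0.026 [394.6 210.7] [31.7 30.8] 29.5
   0.034 [393.9 212.7] [31.  30.2] 29.5
[ 373  127  101   67 3556] [414.8 160.1]
   0.026 [365.2 440.2] [ 74.1 106.4] 16.0
   0.034 [365.2 437.2] [ 72.4 104.1] 16.0
[ 287  143   49   45 1704] [313.  163.5]
   0.026 [427.  329.7] [51.6 53.9] 29.5
   0.034 [425.6 329.1] [50.5 52.7] 29.5
[462 156  76  29 813] [505.8 169.4]
   0.026 [333.5 524. ] [29.9 83.9] 32.6
   0.034 [334.1 519. ] [29.2 82.1] 32.6
```

View pics/c7.png

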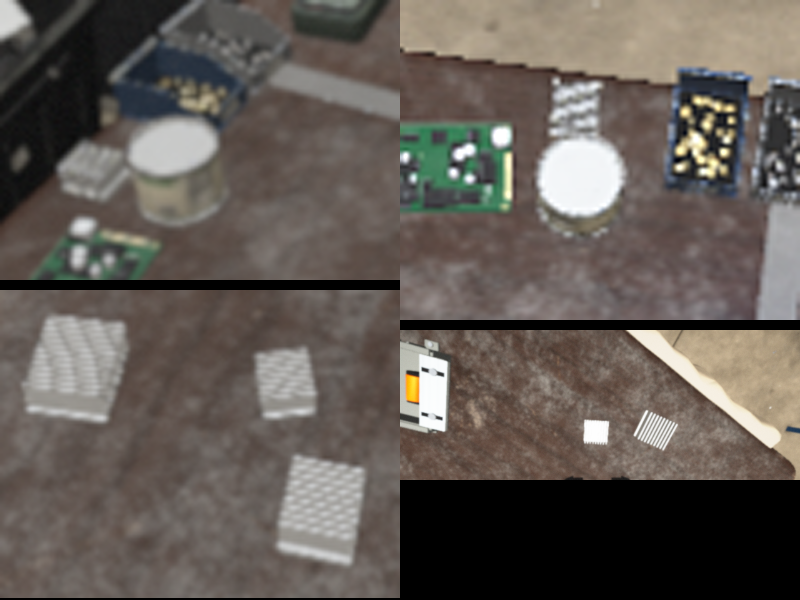

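Besides the three on the open table, there is a fourth finned piece behind the white can, at top-view pixel (324,97). Next I'll size the candidates from corner pixels.

```bash
python3 - <<'E'
from h import *
import json
c=json.load(open('w7.json'));ct=eyes.calibration('top');cs=eyes.calibration('side')
def P(n,c,p,z):
    q=ray(c,p,z);print(n,q.mean(0).round(3),np.linalg.norm(np.diff(q,axis=0),axis=1).round(4))
P('B',c,[(400,128),(443,152),(421,192),(374,171)],.026)
P('A',c,[(288,145),(335,145),(335,188),(288,188)],.026)
P('D top',ct,[(317.5,90),(331,90),(331,104.5),(318,104.5)],.026)
k=110/400
P('D side',cs,[(180+88*k,160+140*k),(180+128*k,160+165*k),(180+98*k,160+187*k),(180+60*k,160+165*k)],.026)
P('D side base',cs,[(180+98*k,160+200*k)],0)
im=cv2.imread('pics/w7.png')
E
```

```text
B [0.372 0.427 0.026] [0.0571 0.0511 0.0617]
A [0.429 0.331 0.026] [0.0529 0.0501 0.055 ]
D top [0.921 0.03  0.026] [0.0484 0.0557 0.0462]
D side [0.918 0.039 0.026] [0.055  0.0349 0.0493]
D side base [0.91  0.055 0.   ] []
```

```bash
python3 - <<'E'
from h import *
want([.90,.035,.2],90)
E
```

```text
jaw now 117.2 shift [   7.1 -284.6 -483. ] rot [27.23  0.09  0.21] j6 -81.7 t 11.1
jaw now 117.2 shift [   7.1 -284.6 -483. ] rot [-1.5277e+02 -2.9000e-01  1.2000e-01] j6 -81.7 t 11.1
```

Emit:
send_rows:
  motion:
    - [[1,7,-285,-483,27,0,0],[1,7,-285,-483,27,0,0],[1,7,-285,-483,27,0,0],[1,7,-285,-483,27,0,0],[1,7,-285,-483,27,0,0],[1,7,-285,-483,27,0,0],[1,7,-285,-483,27,0,0],[1,7,-285,-483,27,0,0],[1,7,-285,-483,27,0,0],[1,7,-285,-483,27,0,0],[1,7,-285,-483,27,0,0],[1,7,-285,-483,27,0,0]]

```text
clock: 12.3
position: [0.9006, 0.0295, 0.1889]
tcp_rot: [102.8, 89.6, -167.2]
wrist_force: [-0.6, -0.3, -0.8]
grip_width: 0.0883
```

Emit:
send_rows:
  motion:
    - [[1,0,0,0,0,0,0],[1,0,0,0,0,0,0]]

```text
clock: 12.5
position: [0.8979, 0.0346, 0.1937]
tcp_rot: [84.7, 89.7, 174.9]
wrist_force: [0.0, 0.4, -0.1]
grip_width: 0.088
```

```bash
python3 - <<'E'
from h import *
im,c=snap('wrist','w8.png')
import json;json.dump({k:np.array(v).tolist() for k,v in c.items()},open('w8.json','w'))
print(sensors.observe()['position'],proj(c,[.918,.035,.026]))
want([.915,.035,.1],90)
E
```

```text
[0.89796294 0.03537588 0.19534407] [[315.31078143 189.64316709]]
jaw now 90.3 shift [ 95.3 -17.4  -0.5] rot [ 0.27  0.02 -0.19] j6 -89.6 t 12.55
jaw now 90.3 shift [ 95.3 -17.4  -0.5] rot [-1.7973e+02  3.0000e-01  3.0000e-02] j6 -89.6 t 12.55
```

View pics/w8.png

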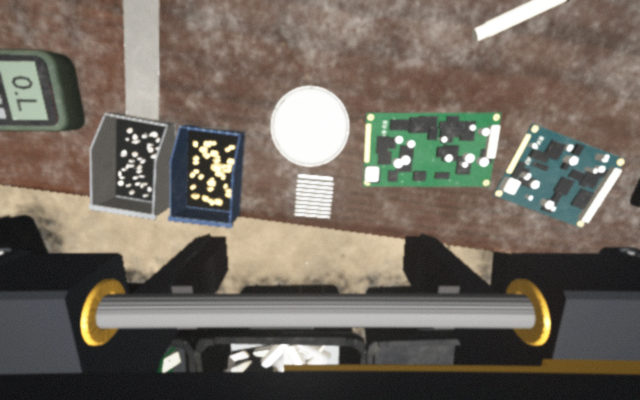

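The piece behind the can is at (314,197), 36x44 px, which is about 40x45 mm. That is the true small size, and there is room for the fingers on either side of it.

```bash
python3 - <<'E'
from h import *
import json
c=json.load(open('w8.json'))
q=ray(c,[(297,175),(333,177),(331,219),(294,217)],.026);print(q.round(4).tolist(),q.mean(0),np.linalg.norm(np.diff(q,axis=0),axis=1))
d=q[1]-q[0]+q[2]-q[3];a=np.degrees(np.arctan2(d[1],d[0]));print(a)
can=ray(c,[(310,165)],.05);print('can back edge',can)
m=q.mean(0); want([m[0],m[1],.004],a)
E
```

```text
[[0.9013, 0.0147, 0.026], [0.9035, 0.0546, 0.026], [0.9528, 0.0532, 0.026], [0.9505, 0.0106, 0.026]] [0.92704312 0.03326189 0.026     ] [0.03994176 0.04940657 0.04261031]
86.90926808521583
can back edge [[0.88579276 0.02943468 0.05      ]]
jaw now 90.3 shift [191.2 -29.7  -2.3] rot [ 3.37  0.02 -0.19] j6 -89.6 t 12.55
jaw now 90.3 shift [191.2 -29.7  -2.3] rot [-1.7663e+02  3.0000e-01  3.0000e-02] j6 -89.6 t 12.55
```

Emit:
send_rows:
  motion:
    - [[0.4,30,-30,-2,3.4,0,0],[0.4,60,-30,-2,3.4,0,0],[0.4,90,-30,-2,3.4,0,0],[0.4,110,-30,-2,3.4,0,0],[0.4,120,-30,-2,3.4,0,0],[0.4,120,-30,-2,3.4,0,0],[0.4,120,-30,-2,3.4,0,0]]

```text
clock: 13.25
position: [0.93, 0.0329, 0.0798]
tcp_rot: [-86.2, 89.9, 0.7]
wrist_force: [0.2, -0.1, 0.3]
grip_width: 0.0619
```

```bash
python3 - <<'E'
from h import *
im,c=snap('wrist','w9.png'); s=sensors.observe();print(s['position'],s['grip_width'])
hsv=cv2.cvtColor(im,cv2.COLOR_RGB2HSV)
m=((hsv[...,1]<60)&(hsv[...,2]>170)).astype(np.uint8); 
m[:,:230]=0;m[:,400:]=0;m[260:]=0
m=cv2.morphologyEx(m,cv2.MORPH_CLOSE,np.ones((5,5)))
n,l,st,ce=cv2.connectedComponentsWithStats(m)
for i in range(1,n):
    if st[i,4]>200: print(st[i],ce[i].round(1),ray(c,[ce[i]],.026).round(4))
print(proj(c,[[.928,.033,.026],[.928,.013,.026],[.928,.053,.026]]))
want([.928,.033,.005],87)
E
```

```text
[0.93061635 0.03278459 0.08078259] 0.06180861574429243
[  237    12   128   137 13771] [300.8  79.8] [[0.843 0.028 0.026]]
[388  83   6  57 273] [390.2 111.4] [[0.8672 0.0891 0.026 ]]
[389 147  11  26 232] [394.3 158.4] [[0.9005 0.0925 0.026 ]]
[ 288  164   56   63 3224] [315.  194.9] [[0.9249 0.0331 0.026 ]]
[[315.03667939 198.74912175]
 [288.72206138 200.15461287]
 [341.4172377  197.34073812]]
jaw now 86.8 shift [75.8  2.9  0.1] rot [-0.15  0.01  0.22] j6 -86.4 t 13.3
jaw now 86.8 shift [75.8  2.9  0.1] rot [ 1.7985e+02  3.5000e-01 -2.0000e-02] j6 -86.4 t 13.3
```

Centred to within 1 mm. I'll descend and close.

Emit:
send_rows:
  motion:
    - [[0.4,25,2,0,0,0,0],[0.4,45,2,0,0,0,0],[0.4,60,2,0,0,0,0],[0.4,70,2,0,0,0,0],[0.4,73,2,0,0,0,0],[-1,73,2,0,0,0,0],[-1,73,2,0,0,0,0],[-1,73,2,0,0,0,0],[-1,73,2,0,0,0,0],[-1,73,2,0,0,0,0],[-1,73,2,0,0,0,0],[-1,73,2,0,0,0,0]]

```text
clock: 14.5
position: [0.9274, 0.0326, 0.0047]
tcp_rot: [-97.1, 90.0, -10.3]
wrist_force: [1.0, 0.1, 0.8]
grip_width: 0.008
```

The fingers passed through this one as well, with the tip at z = 4.7 mm. Perhaps only the base plates are solid. I'll retry here right at table level.

Emit:
send_rows:
  motion:
    - [[0.4,0,0,0,0,0,0],[0.4,0,0,0,0,0,0],[0.4,0,0,0,0,0,0],[0.4,0,0,0,0,0,0],[0.4,0,0,0,0,0,0],[0.4,0,0,0,0,0,0],[0.4,0,0,0,0,0,0],[0.4,2,0,0,0,0,0],[0.4,3,0,0,0,0,0],[0.4,4,0,0,0,0,0],[0.4,4,0,0,0,0,0],[-1,4,0,0,0,0,0]]

```text
clock: 15.7
position: [0.9273, 0.0327, 0.0004]
tcp_rot: [78.6, 90.0, 165.4]
wrist_force: [0.4, -0.4, 0.7]
grip_width: 0.0559
```

Emit:
send_rows:
  motion:
    - [[-1,0,0,0,0,0,0],[-1,0,0,0,0,0,0],[-1,0,0,0,0,0,0],[-1,0,0,0,0,0,0]]

```text
clock: 16.1
position: [0.9274, 0.0327, 0.0007]
tcp_rot: [-81.8, 90.0, 5.1]
wrist_force: [0.4, 0.3, 0.1]
grip_width: 0.0236
```

```bash
python3 - <<'E'
from h import *
s=sensors.observe();print(s['position'],s['grip_width'],s['wrist_force'])
want([.62,.37,.16],60)
E
```

```text
[9.27416382e-01 3.26641709e-02 6.89074107e-04] 0.023603448047891898 [0.42203785 0.31857919 0.06090644]
jaw now 86.8 shift [-159.4  325.6  319.8] rot [2.683e+01 0.000e+00 1.000e-02] j6 -86.4 t 16.1
jaw now 86.8 shift [-159.4  325.6  319.8] rot [-1.5317e+02 -1.0000e-02  0.0000e+00] j6 -86.4 t 16.1
```

```bash
python3 - <<'E'
from h import *
want([.425,.3335,.1],117.6)
E
```

```text
jaw now 86.8 shift [-99.4 518.2 272.6] rot [-3.077e+01 -0.000e+00  1.000e-02] j6 -86.4 t 16.1
jaw now 86.8 shift [-99.4 518.2 272.6] rot [1.4923e+02 1.0000e-02 0.0000e+00] j6 -86.4 t 16.1
```

Emit:
send_rows:
  motion:
    - [[-1,-40,0,0,0,0,0],[-1,-90,0,0,0,0,0],[1,-120,0,0,0,0,0],[1,-120,20,10,0,0,0]]

```text
clock: 16.5
position: [0.9138, 0.042, 0.1304]
tcp_rot: [-88.7, 89.1, -1.9]
wrist_force: [0.3, 0.2, 0.4]
grip_width: 0.0218
```

```bash
python3 - <<'E'
from h import *
want([.425,.3335,.12],117.6)
want([.372,.427,.12],117.6)
E
```

```text
jaw now 86.7 shift [  2.8 504.7 263.2] rot [-30.87  -0.22   0.86] j6 -85.6 t 16.5
jaw now 86.7 shift [  2.8 504.7 263.2] rot [149.13   1.15   0.29] j6 -85.6 t 16.5
jaw now 86.7 shift [  1.9 562.9 353.5] rot [-30.87  -0.22   0.86] j6 -85.6 t 16.5
jaw now 86.7 shift [  1.9 562.9 353.5] rot [149.13   1.15   0.29] j6 -85.6 t 16.5
```

Emit:
send_rows:
  motion:
    - [[1,0,498,263,-31,0,0],[1,0,498,263,-31,0,0],[1,0,498,263,-31,0,0],[1,0,498,263,-31,0,0],[1,0,498,263,-31,0,0],[1,0,498,263,-31,0,0],[1,0,498,263,-31,0,0],[1,0,498,263,-31,0,0],[1,0,498,263,-31,0,0],[1,0,498,263,-31,0,0],[1,0,498,263,-31,0,0],[1,0,498,263,-31,0,0]]

```text
clock: 17.7
position: [0.4212, 0.3354, 0.1207]
tcp_rot: [41.6, 89.9, 159.6]
wrist_force: [-0.2, 0.2, -0.2]
grip_width: 0.0883
```

Emit:
send_rows:
  motion:
    - [[1,0,0,0,0,0,0],[1,0,0,0,0,0,0]]

```text
clock: 17.9
position: [0.4263, 0.3339, 0.1211]
tcp_rot: [-108.3, 89.9, 9.6]
wrist_force: [0.1, -0.0, 0.2]
grip_width: 0.0879
```

```bash
python3 - <<'E'
from h import *
want([.425,.3335,.001],117.6); s=sensors.observe();print(s['grip_width'],s['position'])
im,c=snap('wrist','w10.png')
hsv=cv2.cvtColor(im,cv2.COLOR_RGB2HSV)
m=((hsv[...,1]<60)&(hsv[...,2]>150)).astype(np.uint8);m[235:]=0;m=cv2.morphologyEx(m,cv2.MORPH_CLOSE,np.ones((7,7)))
n,l,st,ce=cv2.connectedComponentsWithStats(m)
for i in range(1,n):
    if st[i,4]>300:
        p=np.argwhere(l==i)[:,::-1];r=cv2.minAreaRect(p.astype(np.float32));b=cv2.boxPoints(r);q=ray(c,b,.026)
        print(st[i],q.mean(0).round(4),np.linalg.norm(np.diff(q,axis=0),axis=1).round(4),np.degrees(np.arctan2(*(q[1]-q[0])[[1,0]])).round(1))
E
```

```text
jaw now 117.9 shift [120.1   1.5   0.4] rot [ 0.27 -0.03  0.09] j6 -82.4 t 17.9
jaw now 117.9 shift [120.1   1.5   0.4] rot [-1.7973e+02 -1.4000e-01 -5.0000e-02] j6 -82.4 t 17.9
0.08787971561076593 [0.42633601 0.33386326 0.1211061 ]
[ 414    0  226  194 8688] [0.2694 0.4593 0.026 ] [0.025  0.2493 0.0291] 165.6
[ 54 123  24  45 453] [0.4909 0.132  0.026 ] [0.0126 0.0373 0.0132] 136.3
[ 391  139   96   85 4712] [0.3678 0.426  0.026 ] [0.0652 0.069  0.0675] -174.7
[ 282  157   59   54 2544] [0.4252 0.328  0.026 ] [0.0454 0.05   0.0456] -157.8
```

Emit:
send_rows:
  motion:
    - [[1,40,1,0,0,0,0],[1,75,1,0,0,0,0],[1,100,1,0,0,0,0],[1,114,1,0,0,0,0],[1,118,1,0,0,0,0],[1,120,1,0,0,0,0],[-1,120,1,0,0,0,0],[-1,120,1,0,0,0,0],[-1,120,1,0,0,0,0],[-1,120,1,0,0,0,0],[-1,120,1,0,0,0,0],[-1,120,1,0,0,0,0]]

```text
clock: 19.15
position: [0.4244, 0.3335, 0.0008]
tcp_rot: [-82.1, 90.0, 35.8]
wrist_force: [0.1, 0.8, -0.2]
grip_width: 0.0421
```

Emit:
send_rows:
  motion:
    - [[-1,0,0,0,0,0,0],[-1,0,0,0,0,0,0],[-1,0,0,0,0,0,0]]

```text
clock: 19.45
position: [0.4242, 0.3333, 0.0005]
tcp_rot: [92.9, 90.0, -149.3]
wrist_force: [0.7, 0.4, -0.6]
grip_width: 0.0184
```

Emit:
send_rows:
  motion:
    - [[-1,-40,0,0,0,0,0],[1,-90,0,0,0,0,0],[1,-140,0,0,0,0,0],[1,-150,0,0,0,0,0],[1,-150,0,0,0,0,0]]

```text
clock: 19.95
position: [0.4262, 0.3347, 0.1537]
tcp_rot: [-82.1, 89.6, 35.7]
wrist_force: [0.2, 0.0, -0.2]
grip_width: 0.0403
```

```bash
python3 - <<'E'
from h import *
im,c=snap('wrist','w11.png')
hsv=cv2.cvtColor(im,cv2.COLOR_RGB2HSV)
x0,y0,x1,y1=360,110,490,240
k=im[110:235,270:500]
cv2.imwrite('pics/c11.png',cv2.resize(k,(690,375),interpolation=cv2.INTER_CUBIC)[:,:,::-1])
import json;json.dump({k:np.array(v).tolist() for k,v in c.items()},open('w11.json','w'))
c=json.load(open('w7.json'));q=ray(c,[(400,128),(443,152),(421,192),(374,171)],.02);d=q[1]-q[0]+q[2]-q[3];e=q[2]-q[1]+q[3]-q[0]
print([np.degrees(np.arctan2(v[1],v[0])).round(1) for v in (d,e)],np.linalg.norm(d)/2,np.linalg.norm(e)/2)
E
```

```text
[np.float64(91.3), np.float64(1.3)] 0.06032432556846346 0.05386472120222995
```

View pics/c11.png

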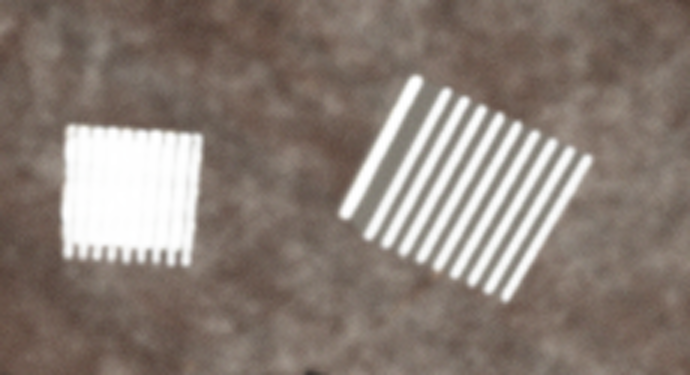

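In this crop, A spans about 43x43 px (41 mm) and B about 51x53 px (50 mm). A is confirmed to be without a body, so I'll try B.

```bash
python3 - <<'E'
from h import *
import json
c=json.load(open('w11.json'))
f=lambda p:[(270+x/3,110+y/3) for x,y in p]
q=ray(c,f([(445,90),(588,157),(508,298),(368,238)]),.026);print(q.round(4).tolist(),q.mean(0),np.linalg.norm(np.diff(q,axis=0),axis=1))
d=q[1]-q[0]+q[2]-q[3];a=np.degrees(np.arctan2(d[1],d[0]))
b=ray(c,f([(415,78),(345,215)]),.004);print('base',b.round(4).tolist())
qa=ray(c,f([(68,126),(200,135),(188,265),(66,258)]),.026);print('A',qa.mean(0),np.linalg.norm(np.diff(qa,axis=0),axis=1))
print(a,sensors.observe()['position'])
m=q.mean(0);want([m[0],m[1],.1],a)
E
```

```text
[[0.3475, 0.4033, 0.026], [0.3443, 0.4554, 0.026], [0.3959, 0.4598, 0.026], [0.4, 0.4074, 0.026]] [0.37191369 0.43145783 0.026     ] [0.05223485 0.05185318 0.05258406]
base [[0.3477, 0.3995, 0.004], [0.3993, 0.4035, 0.004]]
A [0.42432424 0.33162778 0.026     ] [0.04230115 0.04358475 0.0406705 ]
93.99466151314047 [0.42463713 0.33358473 0.15101597]
jaw now 117.8 shift [ 51.    1.  111.2] rot [23.84  0.03  0.08] j6 -82.3 t 20.0
jaw now 117.8 shift [ 51.    1.  111.2] rot [-1.5616e+02 -1.2000e-01  4.0000e-02] j6 -82.3 t 20.0
```

Emit:
send_rows:
  motion:
    - [[1,0,1,50,8,0,0],[1,0,1,80,16,0,0],[1,0,1,108,24,0,0],[1,40,1,108,24,0,0],[1,80,1,108,24,0,0],[1,110,1,108,24,0,0],[1,130,1,108,24,0,0],[1,140,1,108,24,0,0],[1,146,1,108,24,0,0],[1,146,1,108,24,0,0],[1,146,1,108,24,0,0],[-1,146,1,108,24,0,0]]

```text
clock: 21.2
position: [0.3739, 0.4293, 0.0059]
tcp_rot: [-47.1, 89.9, 46.8]
wrist_force: [0.1, 0.3, -0.1]
grip_width: 0.0822
```

Emit:
send_rows:
  motion:
    - [[-1,0,0,0,0,0,0],[-1,0,0,0,0,0,0],[-1,0,0,0,0,0,0],[-1,0,0,0,0,0,0],[-1,0,0,0,0,0,0],[-1,0,0,0,0,0,0]]

```text
clock: 21.8
position: [0.373, 0.4284, 0.0045]
tcp_rot: [127.0, 90.0, -139.1]
wrist_force: [0.3, 0.5, -0.0]
grip_width: 0.0344
```

B let the fingers through too. Before going further I'll check that the fingers make contact with anything, with a light press on the table. I also need the pose of the remaining finned piece, C.

Emit:
send_rows:
  motion:
    - [[-1,3,0,0,0,0,0],[-1,6,0,0,0,0,0],[-1,6,0,0,0,0,0]]

```text
clock: 22.1
position: [0.3752, 0.43, 0.0025]
tcp_rot: [-59.8, 89.8, 34.1]
wrist_force: [-1.7, -4.0, 20.2]
grip_width: 0.0104
```

Emit:
send_rows:
  motion:
    - [[-1,-6,0,0,0,0,0],[-1,-50,0,0,0,0,0],[1,-100,0,0,0,0,0],[1,-100,0,0,0,0,0]]

```text
clock: 22.5
position: [0.377, 0.4328, 0.1061]
tcp_rot: [-46.9, 89.2, 46.9]
wrist_force: [1.0, 0.8, 0.9]
grip_width: 0.0143
```

```bash
python3 - <<'E'
from h import *
import json
c=json.load(open('w2.json'))
q=ray(c,[(448,181),(501,219),(462,262),(409,228)],.034);print(q.round(3).tolist())
d=q[1]-q[0]+q[2]-q[3];a=np.degrees(np.arctan2(d[1],d[0]));e=q[2]-q[1]+q[3]-q[0];print(a,np.degrees(np.arctan2(e[1],e[0])),q.mean(0))
want([*q.mean(0)[:2],.12],np.degrees(np.arctan2(e[1],e[0])))
# look for any other finned/silvery thing: compact bright grey blobs with strong high-frequency texture in the top view
im,ct=snap('top','t3.png');g=cv2.cvtColor(im,cv2.COLOR_RGB2GRAY);hs=cv2.cvtColor(im,cv2.COLOR_RGB2HSV)
m=((hs[...,1]<40)&(g>150)).astype(np.uint8);m=cv2.morphologyEx(m,cv2.MORPH_CLOSE,np.ones((3,3)));m[:70]=0;m[300:]=0;m[:,:130]=0;m[:,520:]=0
n,l,st,ce=cv2.connectedComponentsWithStats(m)
for i in range(1,n):
    if 60<st[i,4]<900: print(st[i],ray(ct,[ce[i]],.02).round(3)[0], im[l==i].mean(0).round())
E
```

```text
[[0.539, 0.394, 0.034], [0.613, 0.401, 0.034], [0.619, 0.339, 0.034], [0.545, 0.33, 0.034]]
6.035225093084451 -84.6989221361654 [0.57913636 0.36588312 0.034     ]
jaw now 93.8 shift [ -12.7 -197.3  -80.1] rot [178.53   0.88  -0.81] j6 -47.4 t 22.5
jaw now 93.8 shift [ -12.7 -197.3  -80.1] rot [-1.47  0.52  0.57] j6 -47.4 t 22.5
[142  70  21  23 240] [1.006 0.669 0.02 ] [200. 203. 203.]
[226  90  11  24  86] [0.912 0.362 0.02 ] [199. 205. 207.]
[314  90  23  34 505] [0.879 0.03  0.02 ] [213. 215. 217.]
[138  95  12  13  96] [0.913 0.69  0.02 ] [239. 241. 243.]
[486 117  15  12 125] [ 0.829 -0.575  0.02 ] [232. 234. 238.]
[400 118  13  14 157] [ 0.822 -0.26   0.02 ] [136. 151. 146.]
[253 141  25  13 107] [0.737 0.238 0.02 ] [240. 240. 239.]
[488 157  27  11 112] [ 0.683 -0.585  0.02 ] [216. 215. 216.]
[415 171  10  17 104] [ 0.622 -0.297  0.02 ] [231. 231. 236.]
[217 179  23  22 417] [0.585 0.364 0.02 ] [163. 164. 167.]
[167 207  24  29  83] [0.467 0.523 0.02 ] [221. 221. 212.]
[228 228  17  17 175] [0.425 0.33  0.02 ] [201. 204. 208.]
[180 267  28  26 106] [0.288 0.478 0.02 ] [228. 235. 228.]
[141 273  33  11 211] [0.281 0.603 0.02 ] [236. 233. 223.]
[235 287  82  13 442] [0.23  0.214 0.02 ] [231. 226. 216.]
```

Emit:
send_rows:
  motion:
    - [[-1,-13,-50,-20,0,0,0],[-1,-13,-100,-40,0,0,0],[-1,-13,-150,-60,0,0,0],[-1,-13,-195,-78,0,0,0],[-1,-13,-195,-78,0,0,0],[-1,25,-195,-78,0,0,0],[-1,50,-195,-78,0,0,0],[-1,62,-195,-78,0,0,0],[-1,68,-195,-78,0,0,0],[-1,74,-195,-78,0,0,0],[-1,76,-195,-78,0,0,0],[-1,76,-195,-78,0,0,0]]

```text
clock: 23.75
position: [0.5732, 0.3642, 0.0234]
tcp_rot: [-63.7, 89.9, 30.2]
wrist_force: [0.6, 0.7, -0.3]
grip_width: 0.0002
```

Emit:
send_rows:
  motion:
    - [[-1,8,0,0,0,0,0],[-1,12,0,0,0,0,0],[-1,16,0,0,0,0,0],[-1,19,0,0,0,0,0],[-1,19,0,0,0,0,0]]

```text
clock: 24.25
position: [0.5729, 0.3637, 0.0034]
tcp_rot: [-39.7, 90.0, 54.1]
wrist_force: [-0.2, -0.1, -0.0]
grip_width: 0.0004
```

```bash
python3 - <<'E'
from h import *
s=sensors.observe();print(s['position'],s['wrist_force'],s['clock'])
im,c=snap('wrist','w12.png'); b,cs=snap('side','s12.png');t,ct=snap('top','t12.png')
P=s['position'];print(proj(c,P),proj(cs,P),proj(ct,P))
# did anything move on the table since the start? compare side views
a=cv2.imread('pics/side1.png')[:,:,::-1].astype(int)
for n,x0,y0,x1,y1 in (('A',320,305,345,335),('B',328,343,360,380),('C',245,295,285,335),('box',310,160,365,242)):
    d=np.abs(a[y0:y1,x0:x1]-b[y0:y1,x0:x1].astype(int)).mean();print(n,d.round(1))
E
```

```text
[0.57288519 0.36365804 0.00342628] [-0.18366644 -0.09621266 -0.03006339] 24.25
[[315.34512724 227.82392454]] [[269.19402667 319.05054576]] [[228.48730674 194.1767214 ]]
A 1.7
B 1.8
C 45.0
box 9.5
```

All the heat sinks let the fingers through, yet the table pushed back. I'll check whether the box is solid by touching down lightly on the end strip.

```bash
python3 - <<'E'
from h import *
want([.487,.069,.1],93)
E
```

```text
jaw now 93.8 shift [ -96.5  105.3 -288.2] rot [ 0.83 -0.   -0.  ] j6 -63.5 t 24.4
jaw now 93.8 shift [ -96.5  105.3 -288.2] rot [-179.17    0.     -0.  ] j6 -63.5 t 24.4
```

Emit:
send_rows:
  motion:
    - [[-1,-45,0,0,0,0,0],[-1,-90,10,-20,0,0,0],[-1,-97,30,-60,0,0,0],[-1,-97,50,-105,0,0,0],[-1,-97,68,-150,0,0,0],[-1,-97,85,-195,0,0,0],[-1,-97,95,-240,0,0,0],[-1,-97,105,-288,0,0,0],[-1,-97,105,-288,0,0,0],[-1,-75,105,-288,0,0,0],[-1,-60,105,-288,0,0,0],[-1,-53,105,-288,0,0,0]]

```text
clock: 25.6
position: [0.4864, 0.0697, 0.0553]
tcp_rot: [80.9, 89.9, 174.7]
wrist_force: [0.1, -0.0, 0.4]
grip_width: 0.0008
```

Emit:
send_rows:
  motion:
    - [[-1,2,0,0,0,0,0],[-1,4,0,0,0,0,0],[-1,6,0,0,0,0,0],[-1,8,0,0,0,0,0]]

```text
clock: 26.0
position: [0.488, 0.0696, 0.0491]
tcp_rot: [-87.7, 89.9, 6.2]
wrist_force: [-0.1, -0.5, -0.2]
grip_width: 0.0002
```

Emit:
send_rows:
  motion:
    - [[-1,2,0,0,0,0,0],[-1,4,0,0,0,0,0],[-1,6,0,0,0,0,0]]

```text
clock: 26.3
position: [0.4874, 0.0693, 0.0425]
tcp_rot: [-90.3, 90.0, 3.5]
wrist_force: [-0.1, -0.6, 0.1]
grip_width: 0.0006
```

There was no contact at reported z = 42 mm over a 48 mm strip. The tip may really be higher than reported, which would explain everything. I'll measure the real tip height in the side camera, which doesn't depend on the arm.

```bash
python3 - <<'E'
from h import *
b,cs=snap('side','s13.png')
a=cv2.imread('pics/side1.png')[:,:,::-1]
for name,im,P in (('now',b,sensors.observe()['position']),('C',cv2.imread('pics/s12.png')[:,:,::-1],[.573,.3637,.0034]),('A',cv2.imread('pics/s4.png')[:,:,::-1],[.4249,.3335,.0046])):
    u=proj(cs,P)[0]; d=np.abs(im.astype(int)-a.astype(int)).sum(2)
    print(name,u.round(1),'z->row',[round(proj(cs,[P[0],P[1],P[2]+k])[0,1],1) for k in (.01,.02,.03,.04)])
    x=int(round(u[0]));y=int(u[1])
    for r in range(y-22,y+7,1): print(r-y,' '.join('%3d'%v for v in im[r,x-9:x+10].max(1)))
E
```

```text
now [335.3 233. ] z->row [np.float64(230.4), np.float64(227.8), np.float64(225.2), np.float64(222.5)]
-22 102 120 102  73  57  56  54  51  46  46  47  54  66  71  69  96 116 104  82
-21  74  74  73  72  73  71  71  68  65  64  63  67  72  74  73 101 121 119 108
-20  75  74  76  76  75  76  76  74  75  73  73  74  76  75  81 101 116 122 121
-19  75  76  74  75  75  75  75  75  75  76  74  76  75  75  77  86  91 107 112
-18  74  74  75  75  74  75  75  75  75  74  76  76  75  73  74  75  75  79  84
-17  75  75  74  75  75  75  75  74  74  74  74  73  74  75  74  74  72  74  95
-16  74  75  76  76  76  76  76  73  72  72  72  75  82  89  81  74  72  82 120
-15  68  73  74  75  76  75  73  75  84  84  76  78  90  97  88  77  73  90 132
-14  55  60  63  66  68  66  66  75  90  92  82  78  83  86  81  72  70  99 139
-13  41  42  41  45  48  47  52  59  70  73  70  69  71  72  71  63  64 101 142
-12  35  35  36  36  35  37  37  39  41  45  45  48  49  52  52  46  58 108 147
-11  36  36  35  36  35  35  37  35  36  35  35  34  36  37  37  35  56 115 152
-10  36  36  36  35  34  35  36  33  3
[... 5392 characters left out ...]
112 126 145 160 168 176 176 169 164 161 166 179 188 191 181 174 166 162 162
-1 106 122 155 178 184 187 189 177 163 157 166 177 177 173 163 161 169 177 179
0 100 115 150 174 174 173 170 163 164 178 189 192 181 175 170 165 163 169 175
1 104 119 150 173 178 174 165 158 163 173 179 177 165 160 170 179 181 184 189
2 105 113 137 159 162 161 169 178 182 184 187 183 168 155 149 153 161 163 165
3 107 111 136 159 159 152 148 154 161 162 163 162 155 150 147 147 149 149 149
4 104 107 127 148 153 150 146 146 148 148 147 148 147 148 147 148 149 149 148
5 102 103 117 137 147 149 147 147 147 147 147 148 148 149 149 150 152 155 156
6 100  97 105 128 146 148 147 148 150 153 155 159 164 169 175 180 181 181 179
```

```bash
python3 - <<'E'
from h import *
c=eyes.calibration('wrist'); s=sensors.observe();R=Ro.from_euler('xyz',s['tcp_rot'],degrees=True)
for k in (0,-.02,-.035,-.05):
  print(k,[proj(c,s['position']+R.apply([k,y,0]))[0].round(0).tolist() for y in (0,.009)])
w=cv2.imread('pics/w12.png')
print('w12 col 314..', [(r,int(w[r,312:318].mean())) for r in range(205,262,4)])
cs=eyes.calibration('side');P=s['position']
for k in (0,.02,.03,.04): print(k,[round(proj(cs,P+[0,y,k])[0,1]-proj(cs,P)[0,1],1) for y in (0,.01,.02)])
want([.425,.333,.06],27.8)
E
```

```text
0 [[315.0, 228.0], [315.0, 214.0]]
-0.02 [[315.0, 242.0], [315.0, 226.0]]
-0.035 [[315.0, 254.0], [315.0, 237.0]]
-0.05 [[315.0, 269.0], [315.0, 251.0]]
w12 col 314.. [(205, 252), (209, 251), (213, 249), (217, 255), (221, 255), (225, 255), (229, 255), (233, 255), (237, 164), (241, 115), (245, 120), (249, 135), (253, 145), (257, 151), (261, 155)]
0 [np.float64(0.0), np.float64(2.4), np.float64(4.7)]
0.02 [np.float64(-5.2), np.float64(-2.8), np.float64(-0.4)]
0.03 [np.float64(-7.8), np.float64(-5.4), np.float64(-3.1)]
0.04 [np.float64(-10.4), np.float64(-8.1), np.float64(-5.7)]
jaw now 93.8 shift [-17.8  44.3 267.3] rot [ 6.603e+01 -1.000e-02 -2.000e-02] j6 -88.6 t 26.35
jaw now 93.8 shift [-17.8  44.3 267.3] rot [-1.1397e+02  3.0000e-02 -1.0000e-02] j6 -88.6 t 26.35
```

Three cues agree:
- The wrist camera sees the tips at row 236, which puts them about 34 mm short of the reported TCP.
- The side camera shows the same offset.
- Contact on B came at reported z = 3 mm.

So the fingers really end about 34 mm behind the reported TCP, and the sinks are solid after all; I was closing above them. I'll go back to A with that correction.

Emit:
send_rows:
  motion:
    - [[1,-20,0,45,8,0,0],[1,-20,10,90,16,0,0],[1,-20,20,135,25,0,0],[1,-20,30,180,33,0,0],[1,-20,40,225,41,0,0],[1,-20,44,266,50,0,0],[1,-20,44,266,58,0,0],[1,-20,44,266,66,0,0],[1,-20,44,266,66,0,0],[1,-20,44,266,66,0,0],[1,-20,44,266,66,0,0],[1,-20,44,266,66,0,0]]

```text
clock: 27.55
position: [0.4257, 0.3315, 0.0626]
tcp_rot: [-149.0, 90.0, -121.1]
wrist_force: [-0.4, 0.9, 0.1]
grip_width: 0.0884
```

```bash
python3 - <<'E'
from h import *
want([.4245,.332,-.02],27.8); print(sensors.observe()['position'])
E
```

```text
jaw now 27.9 shift [82.6  1.  -0.8] rot [ 0.07 -0.    0.  ] j6 7.4 t 27.55
jaw now 27.9 shift [82.6  1.  -0.8] rot [-179.93   -0.     -0.  ] j6 7.4 t 27.55
[0.42568439 0.33154434 0.06256436]
```

Emit:
send_rows:
  motion:
    - [[1,30,1,-1,0,0,0],[1,55,1,-1,0,0,0],[1,72,1,-1,0,0,0],[1,80,1,-1,0,0,0],[1,84,1,-1,0,0,0],[1,87,1,-1,0,0,0],[1,89,1,-1,0,0,0]]

```text
clock: 28.25
position: [0.425, 0.3326, -0.0257]
tcp_rot: [7.9, 89.9, 35.8]
wrist_force: [1.0, -0.3, 0.4]
grip_width: 0.0884
```

The TCP now reads -26 mm with no table contact, which confirms the offset. I'll go a few mm lower and close.

Emit:
send_rows:
  motion:
    - [[1,2,0,0,0,0,0],[1,3.5,0,0,0,0,0],[-1,3.5,0,0,0,0,0],[-1,3.5,0,0,0,0,0],[-1,3.5,0,0,0,0,0],[-1,3.5,0,0,0,0,0],[-1,3.5,0,0,0,0,0],[-1,3.5,0,0,0,0,0],[-1,3.5,0,0,0,0,0],[-1,3.5,0,0,0,0,0],[-1,3.5,0,0,0,0,0]]

```text
clock: 29.35
position: [0.4243, 0.3322, -0.0299]
tcp_rot: [-0.4, 90.0, 27.5]
wrist_force: [-0.5, 0.7, 0.0]
grip_width: 0.0406
```

The grip is held at 40.6 mm. I'll lift and carry it to the box.

Emit:
send_rows:
  motion:
    - [[-1,-20,0,0,0,0,0],[-1,-50,0,0,0,0,0],[-1,-90,0,0,0,0,0],[-1,-95,0,0,0,0,0],[-1,-95,0,0,0,0,0]]

```text
clock: 29.85
position: [0.4254, 0.3329, 0.0666]
tcp_rot: [7.4, 89.8, 35.2]
wrist_force: [-0.0, -0.2, -0.7]
grip_width: 0.0405
```

```bash
python3 - <<'E'
from h import *
print(sensors.observe()['grip_width'],sensors.observe()['position'])
want([.510,-.025,.065],12)
E
```

```text
0.04051168265476026 [0.42537174 0.33290597 0.06657498]
jaw now 27.8 shift [   1.1 -356.   -92.3] rot [15.83  0.19 -0.05] j6 7.6 t 29.85
jaw now 27.8 shift [   1.1 -356.   -92.3] rot [-1.6417e+02  8.0000e-02  2.8000e-01] j6 7.6 t 29.85
```

Emit:
send_rows:
  motion:
    - [[-1,0,-40,-10,2,0,0],[-1,0,-80,-20,4,0,0],[-1,0,-125,-32,6,0,0],[-1,0,-170,-44,8,0,0],[-1,0,-215,-56,10,0,0],[-1,0,-260,-67,12,0,0],[-1,0,-305,-79,14,0,0],[-1,0,-340,-88,15.8,0,0],[-1,0,-356,-92,15.8,0,0],[-1,0,-356,-92,15.8,0,0],[-1,0,-356,-92,15.8,0,0]]

```text
clock: 30.95
position: [0.5074, -0.0255, 0.0631]
tcp_rot: [156.5, 89.8, 168.5]
wrist_force: [-0.3, 0.8, -1.4]
grip_width: 0.0407
```

```bash
python3 - <<'E'
from h import *
im,c=snap('wrist','w14.png');s=sensors.observe();print(s['grip_width'],s['position'])
hsv=cv2.cvtColor(im,cv2.COLOR_RGB2HSV)
m=((hsv[...,0]>95)&(hsv[...,0]<125)&(hsv[...,1]>120))
# lid leading edge & slot as seen
k=[(cc,np.flatnonzero(m[:,cc])) for cc in range(200,440,8)]
print([(cc,int(v[0]) if len(v) else -1) for cc,v in k])
t,ct=snap('top','t14.png');ht=cv2.cvtColor(t,cv2.COLOR_RGB2HSV)
mt=(ht[...,0]>95)&(ht[...,0]<125)&(ht[...,1]>120);mt[:160]=0;mt[250:]=0;mt[:,:290]=0;mt[:,420:]=0
h1=cv2.cvtColor(cv2.imread('pics/top1.png'),cv2.COLOR_BGR2HSV);m1=(h1[...,0]>95)&(h1[...,0]<125)&(h1[...,1]>120);m1[:160]=0;m1[250:]=0;m1[:,:290]=0;m1[:,420:]=0
print(mt.sum(),m1.sum())
want([.510,-.025,0],12)
E
```

```text
0.04081097698213403 [ 0.50757416 -0.02501194  0.06346918]
[(200, -1), (208, -1), (216, -1), (224, -1), (232, -1), (240, 330), (248, 328), (256, 329), (264, 327), (272, 327), (280, 327), (288, 327), (296, 327), (304, 327), (312, 327), (320, 327), (328, 327), (336, 327), (344, 327), (352, 327), (360, 327), (368, 327), (376, -1), (384, 328), (392, 334), (400, -1), (408, -1), (416, -1), (424, -1), (432, -1)]
1760 1853
jaw now 12.1 shift [63.8 -0.8  2.2] rot [ 0.07 -0.13 -0.06] j6 -17.7 t 31.05
jaw now 12.1 shift [63.8 -0.8  2.2] rot [-1.7993e+02  1.0000e-01 -2.1000e-01] j6 -17.7 t 31.05
```

Emit:
send_rows:
  motion:
    - [[-1,15,3,2,0,0,0],[-1,30,3,2,0,0,0],[-1,45,3,2,0,0,0],[-1,55,3,2,0,0,0],[-1,62,3,2,0,0,0],[-1,68,3,2,0,0,0]]

```text
clock: 31.65
position: [0.5103, -0.0217, -0.0034]
tcp_rot: [145.6, 90.0, 157.7]
wrist_force: [0.7, -0.3, -1.1]
grip_width: 0.0408
```

Emit:
send_rows:
  motion:
    - [[-1,6,0,0,0,0,0],[-1,11,0,0,0,0,0],[-1,15,0,0,0,0,0],[-1,17,0,0,0,0,0]]

```text
clock: 32.05
position: [0.5104, -0.0223, -0.0202]
tcp_rot: [159.8, 90.0, 171.8]
wrist_force: [0.9, 1.3, -1.1]
grip_width: 0.0406
```

Emit:
send_rows:
  motion:
    - [[-1,2,0,0,0,0,0],[-1,4,0,0,0,0,0],[-1,4,0,0,0,0,0]]

```text
clock: 32.35
position: [0.5104, -0.0223, -0.024]
tcp_rot: [160.1, 90.0, 172.1]
wrist_force: [-0.4, 0.3, -0.4]
grip_width: 0.0408
```

Emit:
send_rows:
  motion:
    - [[-1,1,0,0,0,0,0],[-1,2,0,0,0,0,0],[0.3,2,0,0,0,0,0],[0.3,2,0,0,0,0,0],[0.3,2,0,0,0,0,0],[0.3,2,0,0,0,0,0],[0.3,-20,0,0,0,0,0],[0.3,-60,0,0,0,0,0],[0.3,-100,0,0,0,0,0],[0.3,-140,0,0,0,0,0],[0.3,-150,0,0,0,0,0],[0.3,-150,0,0,0,0,0]]

```text
clock: 33.55
position: [0.5124, -0.0225, 0.1285]
tcp_rot: [-17.6, 89.7, -5.5]
wrist_force: [-0.4, 0.0, -0.1]
grip_width: 0.0573
```

```bash
python3 - <<'E'
from h import *
im,c=snap('wrist','w15.png');s=sensors.observe();print(s['grip_width'],s['position'])
hsv=cv2.cvtColor(im,cv2.COLOR_RGB2HSV)
m=((hsv[...,0]>95)&(hsv[...,0]<125)&(hsv[...,1]>120)).astype(np.uint8)
print('lid rows',[(cc,int(np.flatnonzero(m[:,cc])[0]) if m[:,cc].any() else -1) for cc in range(270,380,12)])
g=cv2.cvtColor(im,cv2.COLOR_RGB2GRAY).astype(int)
f=np.abs(np.diff(g,axis=0))[:,280:350].mean(1)
u=proj(c,[[.5104,-.022,.03],[.5104+.0047,-.022-.022,.03],[.5104-.0047,-.022+.022,.03]]);print(u)
x=int(u[0,0]); x=min(max(x,20),620)
print('col profile',[(r,int(g[r,x])) for r in range(int(u[2,1])-25,int(u[1,1])+25,3)])
y=int(u[0,1]);print('row',[(q,int(g[y,q])) for q in range(x-60,x+61,5)])
bar=ray(c,[(315,200)],.0)
# bar/top camera
t,ct=snap('top','t15.png');ht=cv2.cvtColor(t,cv2.COLOR_RGB2HSV)
bx=np.array([-.208,.978]);lead=np.array([.5165,-.058]);barc=lead-bx*.189
print('bar centre est',barc,'rear face',barc-bx*.005)
E
```

```text
0.05709910061060528 [ 0.51068824 -0.0222976   0.12631865]
lid rows [(270, 231), (282, 231), (294, 230), (306, 230), (318, 230), (330, 230), (342, 230), (354, 230), (366, 229), (378, 245)]
[[311.70721613 186.42721524]
 [311.80664009 210.30072292]
 [311.60240156 161.47276611]]
col profile [(136, 135), (139, 155), (142, 240), (145, 240), (148, 239), (151, 238), (154, 238), (157, 234), (160, 254), (163, 196), (166, 248), (169, 187), (172, 247), (175, 209), (178, 241), (181, 228), (184, 201), (187, 250), (190, 197), (193, 251), (196, 195), (199, 232), (202, 227), (205, 200), (208, 248), (211, 228), (214, 228), (217, 228), (220, 227), (223, 227), (226, 226), (229, 182), (232, 175)]
row [(251, 216), (256, 227), (261, 227), (266, 228), (271, 230), (276, 229), (281, 231), (286, 232), (291, 246), (296, 249), (301, 237), (306, 229), (311, 229), (316, 208), (321, 193), (326, 195), (331, 198), (336, 230), (341, 232), (346, 232), (351, 230), (356, 233), (361, 232), (366, 199), (371, 70)]
bar centre est [ 0.555812 -0.242842] rear face [ 0.556852 -0.247732]
```

The sink sits in the bay: fins at rows 160–210, ahead of the lid's edge at row 230. Next, I'll go behind the bar.

```bash
python3 - <<'E'
from h import *
want([.563,-.277,.126],12)
want([.563,-.277,.016],12)
E
```

```text
jaw now 12.0 shift [  -1.3 -260.4   -0.8] rot [ 0.03 -0.1  -0.03] j6 -17.3 t 33.65
jaw now 12.0 shift [  -1.3 -260.4   -0.8] rot [-1.7997e+02  5.0000e-02 -1.5000e-01] j6 -17.3 t 33.65
jaw now 12.0 shift [ 108.7 -260.4   -0.6] rot [ 0.03 -0.1  -0.03] j6 -17.3 t 33.65
jaw now 12.0 shift [ 108.7 -260.4   -0.6] rot [-1.7997e+02  5.0000e-02 -1.5000e-01] j6 -17.3 t 33.65
```

Emit:
send_rows:
  motion:
    - [[-1,0,-45,0,0,0,0],[-1,0,-90,0,0,0,0],[-1,0,-135,0,0,0,0],[-1,0,-180,0,0,0,0],[-1,0,-225,0,0,0,0],[-1,0,-262,0,0,0,0],[-1,0,-262,0,0,0,0],[-1,45,-262,0,0,0,0],[-1,85,-262,0,0,0,0],[-1,105,-262,0,0,0,0],[-1,109,-262,0,0,0,0],[-1,109,-262,0,0,0,0]]

```text
clock: 34.85
position: [0.5632, -0.2769, 0.0147]
tcp_rot: [137.8, 89.7, 149.8]
wrist_force: [-0.3, -0.1, 0.3]
grip_width: 0.0007
```

```bash
python3 - <<'E'
from h import *
want([.563,-.277,.016],12); s=sensors.observe();print(s['position'],s['grip_width'],s['wrist_force'])
E
```

```text
jaw now 12.1 shift [-1.3 -0.  -0.3] rot [ 0.06 -0.21 -0.19] j6 -40.5 t 34.85
jaw now 12.1 shift [-1.3 -0.  -0.3] rot [-179.94    0.29   -0.32] j6 -40.5 t 34.85
[ 0.56324874 -0.27691177  0.01468423] 0.0006910532972846642 [-0.28316593 -0.05381901  0.26872915]
```

Emit:
send_rows:
  motion:
    - [[-1,0,8,0,0,0,0],[-1,0,14,0,0,0,0],[-1,0,18,0,0,0,0],[-1,0,21,0,0,0,0],[-1,0,24,0,0,0,0],[-1,0,27,0,0,0,0],[-1,0,30,0,0,0,0]]

```text
clock: 35.55
position: [0.56, -0.2504, 0.0183]
tcp_rot: [-55.1, 89.8, -43.0]
wrist_force: [1.2, -5.4, 4.2]
grip_width: 0.0006
```

```bash
cat >> h.py <<'E'
def lidlead():
    t,ct=snap('top','tl.png');ht=cv2.cvtColor(t,cv2.COLOR_RGB2HSV)
    mt=((ht[...,0]>95)&(ht[...,0]<125)&(ht[...,1]>120));mt[:160]=0;mt[250:]=0;mt[:,:290]=0;mt[:,425:]=0
    q=ray(ct,np.argwhere(mt)[:,::-1],.0435)[:,:2]; b=np.array([-.208,.978]); s=(q-[.5165,-.058])@b
    o=(ht[...,0]<25)&(ht[...,1]>150)&(ht[...,2]>150);o[:190]=0;o[235:]=0;o[:,:300]=0;o[:,345:]=0
    return 'lead advance mm %.1f orange px %d'%(np.percentile(s,99.5)*1000,o.sum())
def box():
    s=sensors.observe();b=np.array([-.208,.978,0]);print('t',s['clock'],'along',((s['position']-[.563,-.277,0])@b*1000).round(1),'F along',(s['wrist_force']@b).round(1),'z',s['position'][2].round(4),lidlead())
E
python3 -c "
from h import *
box()"
```

```text
t 35.55 along 26.6 F along -5.5 z 0.0183 lead advance mm 5.9 orange px 71
```

Emit:
send_rows:
  motion:
    - [[-1,0,3,0,0,0,0],[-1,0,6,0,0,0,0],[-1,0,9,0,0,0,0],[-1,0,12,0,0,0,0],[-1,0,15,0,0,0,0]]

```text
clock: 36.1
position: [0.5551, -0.2338, 0.0166]
tcp_rot: [122.4, 89.9, 134.4]
wrist_force: [-0.9, -1.4, 1.5]
grip_width: 0.0004
```

```bash
python3 -c "
from h import *
box()"
```

```text
t 36.1 along 43.9 F along -1.2 z 0.0166 lead advance mm 23.3 orange px 70
```

Emit:
send_rows:
  motion:
    - [[-1,0,6,0,0,0,0],[-1,0,12,0,0,0,0],[-1,0,18,0,0,0,0],[-1,0,24,0,0,0,0],[-1,0,30,0,0,0,0],[-1,0,36,0,0,0,0],[-1,0,41,0,0,0,0],[-1,0,45,0,0,0,0],[-1,0,48,0,0,0,0],[-1,0,50,0,0,0,0]]

```text
clock: 37.15
position: [0.5452, -0.1853, 0.017]
tcp_rot: [147.4, 90.0, 159.4]
wrist_force: [-0.1, 0.2, -0.3]
grip_width: 0.0007
```

```bash
python3 -c "
from h import *
box()"
```

```text
t 37.15 along 93.4 F along 0.2 z 0.017 lead advance mm 72.9 orange px 69
```

Emit:
send_rows:
  motion:
    - [[-1,0,2,0,0,0,0],[-1,0,4,0,0,0,0],[-1,0,6,0,0,0,0],[-1,0,7,0,0,0,0],[-1,0,8,0,0,0,0],[-1,0,9,0,0,0,0],[-1,0,10,0,0,0,0],[-1,0,11,0,0,0,0]]

```text
clock: 38.0
position: [0.543, -0.1749, 0.0171]
tcp_rot: [-63.4, 90.0, -51.3]
wrist_force: [0.3, -1.7, 0.1]
grip_width: 0.0003
```

Emit:
send_rows:
  motion:
    - [[-1,0,1,0,0,0,0],[-1,0,2,0,0,0,0],[-1,0,3,0,0,0,0],[-1,0,4,0,0,0,0],[-1,0,5,0,0,0,0],[-1,0,6,0,0,0,0]]

```text
clock: 38.6
position: [0.5434, -0.1714, 0.0181]
tcp_rot: [-61.5, 89.7, -49.5]
wrist_force: [1.4, -9.3, 0.2]
grip_width: 0.0008
```

```bash
python3 -c "
from h import *
box()"
```

```text
t 38.6 along 107.4 F along -9.4 z 0.0181 lead advance mm 87.7 orange px 44
```

The lid is starting onto the ridge at about 9 N. I'll continue in small steps.

Emit:
send_rows:
  motion:
    - [[-1,0,1,0,0,0,0],[-1,0,1.5,0,0,0,0],[-1,0,2,0,0,0,0]]

```text
clock: 38.95
position: [0.5428, -0.1692, 0.018]
tcp_rot: [-61.0, 89.7, -49.0]
wrist_force: [1.0, -6.7, -0.8]
grip_width: 0.0004
```

Emit:
send_rows:
  motion:
    - [[-1,0,0.5,0,0,0,0],[-1,0,1,0,0,0,0],[-1,0,1.5,0,0,0,0],[-1,0,2,0,0,0,0]]

```text
clock: 39.35
position: [0.542, -0.1667, 0.0178]
tcp_rot: [-61.1, 89.8, -49.1]
wrist_force: [0.9, -5.1, -0.4]
grip_width: 0.0005
```

Emit:
send_rows:
  motion:
    - [[-1,0,1,0,0,0,0],[-1,0,2,0,0,0,0],[-1,0,3,0,0,0,0],[-1,0,4,0,0,0,0],[-1,0,5,0,0,0,0]]

```text
clock: 39.85
position: [0.5406, -0.1614, 0.0176]
tcp_rot: [-63.1, 89.9, -51.1]
wrist_force: [0.9, -5.6, 0.3]
grip_width: 0.0007
```

Emit:
send_rows:
  motion:
    - [[-1,0,1,0,0,0,0],[-1,0,2,0,0,0,0],[-1,0,3,0,0,0,0]]

```text
clock: 40.15
position: [0.54, -0.1584, 0.0176]
tcp_rot: [-61.7, 89.9, -49.7]
wrist_force: [0.2, -4.4, -1.1]
grip_width: 0.0003
```

```bash
python3 -c "
from h import *
box()"
```

```text
t 40.15 along 120.7 F along -4.3 z 0.0176 lead advance mm 99.9 orange px 26
```

Emit:
send_rows:
  motion:
    - [[-1,0,1,0,0,0,0],[-1,0,2,0,0,0,0],[-1,0,3,0,0,0,0]]

```text
clock: 40.5
position: [0.539, -0.1548, 0.0174]
tcp_rot: [-54.4, 89.9, -42.4]
wrist_force: [-0.1, -3.0, 0.9]
grip_width: 0.0005
```

Emit:
send_rows:
  motion:
    - [[-1,0,1,0,0,0,0],[-1,0,2,0,0,0,0],[-1,0,3,0,0,0,0]]

```text
clock: 40.8
position: [0.5377, -0.1508, 0.017]
tcp_rot: [113.3, 89.9, 125.4]
wrist_force: [-0.1, -1.1, 0.1]
grip_width: 0.0006
```

Emit:
send_rows:
  motion:
    - [[-1,0,1,0,0,0,0],[-1,0,2,0,0,0,0]]

```text
clock: 41.0
position: [0.5381, -0.1497, 0.0172]
tcp_rot: [-50.9, 89.9, -38.8]
wrist_force: [2.6, -4.4, 0.2]
grip_width: 0.0008
```

```bash
python3 -c "
from h import *
box()"
```

```text
t 41.0 along 129.7 F along -4.8 z 0.0172 lead advance mm 108.4 orange px 35
```

Emit:
send_rows:
  motion:
    - [[-1,0,0.5,0,0,0,0],[-1,0,1,0,0,0,0]]

```text
clock: 41.25
position: [0.5384, -0.1495, 0.0176]
tcp_rot: [-55.3, 89.8, -43.3]
wrist_force: [2.2, -7.0, 1.0]
grip_width: 0.0005
```

Emit:
send_rows:
  motion:
    - [[-1,0,0.5,0,0,0,0],[-1,0,1,0,0,0,0]]

```text
clock: 41.45
position: [0.5386, -0.1495, 0.0179]
tcp_rot: [-61.6, 89.7, -49.5]
wrist_force: [1.4, -9.4, 0.1]
grip_width: 0.0003
```

The position is fixed while the force climbs, so that is the stop. I'll press to about 14 N to be sure, then back off.

Emit:
send_rows:
  motion:
    - [[-1,0,1,0,0,0,0],[-1,0,2,0,0,0,0],[-1,0,2,0,0,0,0]]

```text
clock: 41.75
position: [0.5387, -0.1494, 0.0185]
tcp_rot: [-68.7, 89.6, -56.6]
wrist_force: [1.8, -14.7, 0.4]
grip_width: 0.0002
```

```bash
python3 -c "
from h import *
box()"
```

```text
t 41.75 along 129.8 F along -14.8 z 0.0185 lead advance mm 108.4 orange px 36
```

Emit:
send_rows:
  motion:
    - [[-1,0,-4,0,0,0,0],[-1,0,-12,0,0,0,0],[-1,0,-25,0,0,0,0],[-1,0,-30,0,0,0,0],[-1,-40,-30,0,0,0,0],[-1,-80,-30,0,0,0,0],[-1,-120,0,0,0,0,0],[-1,-150,45,0,0,0,0],[-1,-150,90,0,0,0,0],[-1,-150,100,0,0,0,0],[-1,-150,100,0,0,0,0]]

```text
clock: 42.9
position: [0.5154, -0.0465, 0.167]
tcp_rot: [163.4, 90.0, 175.6]
wrist_force: [-0.2, -0.4, 0.3]
grip_width: 0.0007
```

```bash
python3 - <<'E'
from h import *
box()
im,c=snap('wrist','w16.png');hsv=cv2.cvtColor(im,cv2.COLOR_RGB2HSV)
bx=np.array([-.208,.978])
def s(p,z): return ((ray(c,p,z)[:,:2]-[.5165,-.058])@bx*1000).round(1)
o=(hsv[...,0]<25)&(hsv[...,1]>150)&(hsv[...,2]>120);o[235:]=0;o[:,:250]=0;o[:,380:]=0
p=np.argwhere(o)[:,::-1]
if len(p): print('orange',len(p),p.min(0),p.max(0),'s range',s([(p[:,0].mean(),p[:,1].min()-.5),(p[:,0].mean(),p[:,1].max()+.5)],.0435))
m=((hsv[...,0]>95)&(hsv[...,0]<125)&(hsv[...,1]>120));m[235:]=0
for cc in (295,345,int(p[:,0].mean()) if len(p) else 320):
    v=np.flatnonzero(m[:,cc]);print(cc,'blue from',v[0],'s',s([(cc,v[0]-.5)],.0435),'gaps',[(int(v[i]),int(v[i+1])) for i in np.flatnonzero(np.diff(v)>1)])
cs=eyes.calibration('side');b=eyes.snapshot('side');a=cv2.imread('pics/side1.png')[:,:,::-1].astype(int)
for n,x0,y0,x1,y1 in (('B',328,343,360,380),('C',245,295,285,335),('pen',222,250,242,296)): print(n,np.abs(a[y0:y1,x0:x1]-b[y0:y1,x0:x1]).mean().round(1))
E
```

```text
t 42.9 along 235.3 F along -0.3 z 0.167 lead advance mm 109.4 orange px 27
orange 270 [288  85] [332 102] s range [98.6 83.3]
295 blue from 72 s [109.3] gaps [(72, 105), (105, 122), (122, 135), (136, 139), (139, 144), (144, 147), (148, 150), (157, 160)]
345 blue from 71 s [110.2] gaps [(71, 103), (104, 173), (174, 176), (176, 179)]
308 blue from 71 s [110.1] gaps [(72, 146), (146, 148), (148, 152), (153, 155), (164, 166), (167, 169)]
B 0.5
C 0.5
pen 0.6
```

The lead edge is at 109–110 mm of travel. The ridge shows at 83–99 mm, inside the slot's 82–100 mm span. The arm is clear, so I'll hand in.

```bash
python3 -c "
from plant import robot
print(robot.hand_in())"
```

```text
the job is handed in; nothing more can be done
None
```

I put the small heat sink in the box's bay and pushed the lid over the ridge to its stop. I handed the job in at about 43 s; it reported no verdict.

**Lost time:** my early grasps closed on nothing. The real fingertips end about 34 mm short of the reported TCP. I saw this in the wrist and side cameras and confirmed it when the TCP read -30 mm at the table. Before I understood that, I pressed about 20 N on the mid-sized heat sink, and tried to grip a second small-sized one at the back of the table. Neither piece belongs to the job. I also lowered the closed fingers over the large heat sink without touching it.

**Last checks:**
- **Heat sink:** after I let go, the wrist image showed it in the bay ahead of the lid. I could not see it again once the lid was closed.
- **Push force:** about 9 N onto the ridge, then down to about 1 N. At the stop the position held while the force rose to 14.7 N, the highest I read.
- **Lid:** it travelled about 109 mm, against about 110 mm expected from the first measurement.
- **Ridge:** it shows through the lid's slot (83–99 mm of travel, slot about 82–100 mm). I judged the snap from that and the drop in force, because the ridge's own reading was not available.
- **Other things:** the large heat sink, the pen and the mid-sized heat sink look unchanged in the side view. I did not check the tape, but worked nowhere near it.

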